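Scan a finished board and its modules as one batch

TASK

Slide the vise's jaw wide open and lift the finished circuit board out. Lay the board flat in the tray's far bay (next to the scanner) and every module from the mat label up and side by side in the near bay, and once all of them lie in the tray squeeze the scanner's trigger right in for about a second and let it go. Leave the batch lying in the tray, slide the vise's jaw fully home again, and do not disturb the solder reel or the jar.

Things in the scene. Friction and masses are not known exactly. Their poses are not given: they have to be found in the camera images.
- board: finished circuit board, green plate 110 (its x) x 64 (its y) x 5 thick, 160 g, with a finned aluminium heatsink standing on its middle: 40 (x) x 32 (y), from 5 to 35 above the underside. Small parts up to 19 high stand near its ends. Origin: centre of underside, z up. Starts flat in the vise, underside 30 above the bench, a short end under the jaw's lip.
- module1: one of three or four identical shielded modules (absent ones read None): steel can on a small green board, 44 (its x) x 28 (its y) x 16 high, 50 g, white paper label on top. Origin: centre of underside, z up. Starts label up on the black rubber mat, whose top is 3 above the bench.
- module2: one of three or four identical shielded modules (absent ones read None): steel can on a small green board, 44 (its x) x 28 (its y) x 16 high, 50 g, white paper label on top. Origin: centre of underside, z up. Starts label up on the black rubber mat, whose top is 3 above the bench.
- module3: one of three or four identical shielded modules (absent ones read None): steel can on a small green board, 44 (its x) x 28 (its y) x 16 high, 50 g, white paper label on top. Origin: centre of underside, z up. Starts label up on the black rubber mat, whose top is 3 above the bench.
- module4: one of three or four identical shielded modules (absent ones read None): steel can on a small green board, 44 (its x) x 28 (its y) x 16 high, 50 g, white paper label on top. Origin: centre of underside, z up. Starts label up on the black rubber mat, whose top is 3 above the bench.
- tray: blue plastic batch tray fixed to the bench, 184 (its x) x 244 (its y), walls 16 high and 4 thick, floor 4 thick. A wall along its y at x = 0 makes two equal bays, each 86 (x) x 236 (y) inside. Origin: centre of underside; its +x points to the scanner, away from the robot.
- board_bay (a point): centre of the floor (4 above the bench) of the tray's far bay, next to the scanner, for the board; axes as the tray
- module_bay (a point): centre of the floor (4 above the bench) of the tray's near bay, next to the robot, for the modules; axes as the tray
- vise: board vise fixed to the bench: base 225 (its x) x 90 (y) x 14. The board rests on two bars 30 above the bench, one end at a fixed stop (45 high) on the +x side; the sliding jaw is on the -x side, towards the robot. Origin: on the bench under the centre of the clamped board. Vise and mat may swap sides.
- jaw (a joint): travel of the vise's sliding jaw in m: 0 = fully home on the board (start), 0.045 = fully open; opening moves it along the vise's -x. About 3 N of friction, stays where it is left. Its lip, from 37.5 to 43.5 above the bench, overhangs the board's end by 8 mm when home.
- jaw_tab (a point): centre of the top of the jaw's black grip tab, 73 above the bench; the tab is 16 (vise x) x 30 (vise y) and stands 30 high on the jaw (64 wide along y). Axes as the vise. Moves with the jaw.
- scanner: grey hand scanner clamped upside down in a fixed stand behind the tray: head 50 to 119 above the bench, its window looking along its -x down at the tray; the handle stands straight up from 100 to 195, 32 (its x) x 30 (y), centred on the origin's vertical. Origin: on the bench under the handle.
- trigger (a joint): angle of the black sprung trigger, rad: 0 = released (start), 0.22 = fully squeezed against the handle; returns by itself. Blade 8 thick, 20 wide, 56 long, on the handle's -x side, hinged at its foot 118 above the bench. Released, its top leans away: handle and blade measure 54 over all (38 before, 16 behind the handle's axis); squeezed, it is upright and they measure 42. Takes 3 to 10 N.
- scanner_squeeze (a point): middle of handle and squeezed trigger, 5 in front of the handle's axis and 160 above the bench, a good height to pinch them from above, fingers closing along the point's x; axes as the scanner
- spool: reel of solder wire, bystander: flanged reel 52 dia x 46 high, standing beside the scanner. Origin: centre of underside. Leave alone.
- jar: small closed jar, bystander, 44 dia x 50 high. Origin: centre of underside. Leave alone.
Things that resemble listed ones, but are neither listed nor needed, are in the scene too. Leave any blue or pink look-alike of the module1 alone.

How it is judged:
By the outcome, as a careful person would: the job done as asked, in the order asked, and still so for the second after the job is handed in, with the robot touching nothing.
Of module1, module2, module3, module4 only 3 to 4 are there at a start; the rules pass over those that are not, and their reading is None.
At some moment in a run one of module1, module2, module3, module4 may be knocked a few centimetres aside while the robot is not near it.
Once in a run the grip may slacken for a moment while it holds something.
It also fails if it takes over 210 s, if anything falls off the work surface, if the arm or the gripper's body presses on something with over 40 N, if the wrist force passes 120 N, or if a joint passes its speed limit or range.

ROBOT

A 7-joint arm with a two-finger parallel gripper is mounted at the origin on the work surface. World frame = base frame: x ahead of the robot, y to its left, z up, the work surface at z = 0. Lengths are in m, angles in rad, forces in N, time in s.
With the tool pointing down it reaches from about 0.4 to 0.85 m from the base axis. Payload 10.4 kg.
Tool frame: the origin (TCP) lies between the finger pads; the fingertips stand manip.tip_extent ahead of it and the grasp point (between the pads) lies 6 mm ahead of it (manip.tip_extent is the distance from the TCP to the fingertips, in m); z points along the fingers, y is the line along which they close (so a half turn about z gives the same grasp; the last joint's range is limited). The gripper opens to 85 mm and grips with 20 to 120 N. Pads are 22 mm wide; open, the fingers measure 114 mm over their backs; the gripper's body (76 mm by 85 mm) begins 54 mm behind the grasp point. The pads swing forward as they close: fully open they stand 13 mm farther back than shut.
Start: joints at [1.108, 0.332, -0.065, 1.46, 0.022, 1.35, -0.088], TCP at [0.266, -0.566, 0.256] pointing down, gripper open.
Joint ranges: [-2.6, 2.6], [-0.5, 2.12], [-1.47, 1.34], [0.16, 2.42], [-1.27, 4.41], [0.06, 2.06], [-2.6, 2.6]. Speed limits (rad/s): [2.22, 2.22, 2.79, 2.79, 3.14, 3.14, 3.14].

INTERFACE

Orientations are given as a unit quaternion [x, y, z, w].
In Python, from workcell import get_obs, optics, workorder, manip gives the robot as it stands.
- The arm moves only by the tool jog_arm, never from a script. Its argument "increments" is a list of rows, each a list of 7 numbers: the shift along the tool's x, y, z in m, then the turn, a rotation vector about the tool's x, y, z in rad, then the opening, from -1 (shut) to 1 (fully open). A call has 1 to 5 rows; each row is the pose to reach, as a shift and turn from the pose commanded when the call began, along the tool's axes at that moment; what a row does not reach only later rows make up. A row lasts 1/12 s, in which the tool goes at most 41.7 mm and 7.16 degrees, less where a joint would pass 70% of its speed; a pose out of reach is approached as far as the arm can. A call with a gripper value outside its range is refused whole. The fingers move at their own pace and stop on an object; "grip_force" is the grip in N (left out, the last holds). Time passes only in rows, so rows that repeat a pose let the fingers close. It gives the time, the measured TCP pose, the force, the opening and the grip force at its end, in the units of the state.
- get_obs(): the state, without advancing time (a new reading comes with each control period).
- optics.camera(name): name is "side" or "top" or "wrist"; returns a dict with "color" (400x640x3 uint8, red, green, blue), "depth" (400x640 float32, m along the optical axis (not along the pixel's ray), 0 where there is no reading), "K" (3x3 intrinsics, pixels), "R" (3x3) and "t" (3): a world point X has camera coordinates R X + t. Camera axes: x right, y down, z forward; pixel columns grow to the right and rows downward; lengths in m; the calibration is good to about 2 mm. The wrist camera is an equidistant fisheye: a pixel r from the principal point sees the ray r / f radians off the axis. A picture is of the moment at which its call begins.
- workorder.hand_in(): hands the job in; it is judged then, once.
The state is a dict: "clock": time; "joint_pos": joint angles; "joint_velocities": joint speeds; "tau": joint torques, N m; "position": TCP position; "ee_rot": TCP orientation; "ft_force": force on the tool from outside, world axes, zero at the start; "torque": the same for the moment, N m; "grip_width": opening from 0.0 (shut) to 1.0 (fully open); "grasp_force": force on a finger pad.
Only numpy, scipy, OpenCV 4.12 (cv2) and the standard library are available. Lean on these libraries where they do the work, as an engineer would, in place of code of your own. Each camera call takes 0.05 s, during which the arm holds its last target. There are 200 camera calls.

## Working session

There is one attempt and no reset: what is moved stays moved. The work goes in short steps, Python scripts to look and compute and a tool call to move; the robot and the scene stay as the last step left them, time stands still between calls to the robot, and variables do not carry over. Pictures are saved under pics/ and viewed, at most 14 in all, crops included, and the job is handed in when it is done.

Besides the shell and the picture viewer there is one more tool, called after "Emit:" as name(argument=value, ...) on one line, values as JSON. jog_arm: Moves the arm, as the interface text tells. Its arguments: {"type":"object","properties":{"increments":{"type":"array"},"grip_force":{"type":"number"}},"required":["increments"]}

```bash
ls; mkdir -p pics; cat > h.py <<'E'
from workcell import get_obs, optics, workorder, manip
import numpy as np, cv2
from scipy.spatial.transform import Rotation as Rn
def cloud(c):
    d=c["depth"];v,u=np.mgrid[:400,:640];K=c["K"]
    P=np.stack([(u-K[0,2])/K[0,0]*d,(v-K[1,2])/K[1,1]*d,d],-1)
    W=(P-c["t"])@c["R"]; W[d==0]=np.nan
    return W
def save(n,img,s=1):
    cv2.imwrite("pics/"+n,cv2.resize(img[...,::-1],None,fx=s,fy=s,interpolation=cv2.INTER_CUBIC))
E
python3 - <<'E'
from h import *
o=get_obs();print({k:np.round(v,3) for k,v in o.items()},manip.tip_extent)
a=optics.camera("top");b=optics.camera("side")
np.savez("top0",**a);np.savez("side0",**b)
save("top0.png",a["color"],1.25);save("side0.png",b["color"],1.25)
W=cloud(a)
for p in [(320,200),(100,100),(540,300)]:print(p,W[p[1],p[0]])
E
```

```text
pics
{'clock': np.float64(0.0), 'joint_pos': array([ 1.108,  0.333, -0.065,  1.461,  0.022,  1.35 , -0.089]), 'joint_velocities': array([ 0.001, -0.   , -0.   ,  0.001, -0.001,  0.001,  0.   ]), 'tau': array([-1.0000e-03, -6.2544e+01,  4.9000e-02, -3.9160e+01,  1.6000e-02,
        1.0000e-02, -0.0000e+00]), 'position': array([ 0.266, -0.565,  0.256]), 'ee_rot': array([ 0.976,  0.218, -0.   , -0.001]), 'ft_force': array([-0.673, -0.392,  0.462]), 'torque': array([-0.003,  0.027,  0.016]), 'grasp_force': np.float64(0.0), 'grip_width': np.float64(0.998)} 0.025
(320, 200) [ 0.50359124 -0.06630167  0.00324323]
(100, 100) [0.77367888 0.56073541 0.00168104]
(540, 300) [ 0.23783748 -0.68352399 -0.00154068]
```

View pics/top0.png

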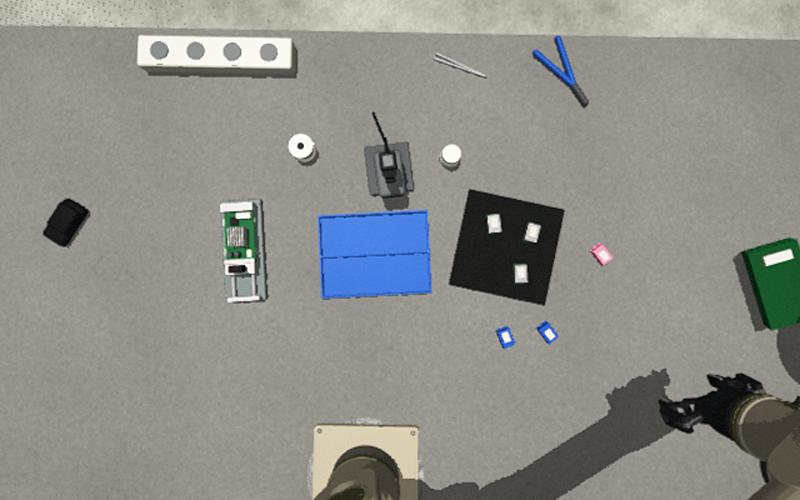

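View pics/side0.png

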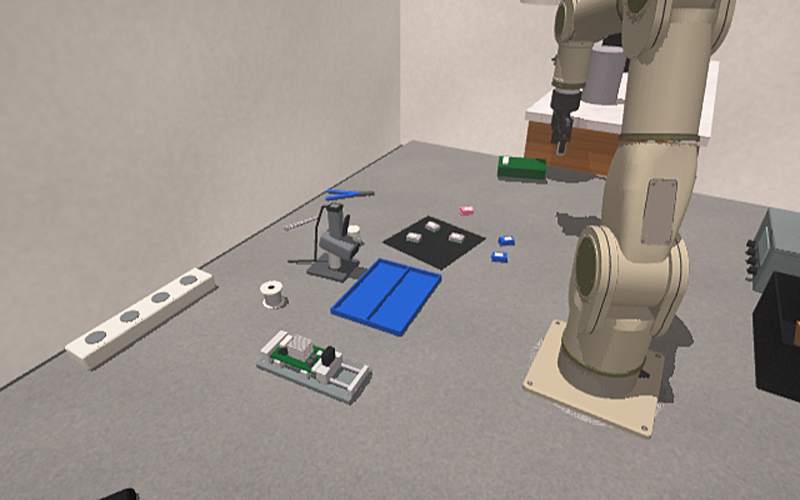

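The top view shows the vise (239,250), the tray (375,254), the scanner (389,165), the reel (301,148) and the jar (451,155). White-labelled steel modules lie on the mat at (494,224), (532,232) and (521,273). The blue ones at (506,337) and (547,332) and the pink one at (601,254) are off the mat, so they are look-alikes. There are therefore three modules. I'll measure next and confirm them in a crop.

```bash
cat >> h.py <<'E'
def blobs(W,mask,amin=15):
    n,l,s,_=cv2.connectedComponentsWithStats(mask.astype(np.uint8))
    out=[]
    for i in range(1,n):
        if s[i,4]<amin: continue
        P=W[l==i]; P=P[np.isfinite(P[:,0])]
        (cx,cy),(w,h),a=cv2.minAreaRect((P[:,:2]*1000).astype(np.float32))
        out.append((s[i,:5].tolist(),np.round([cx,cy,w,h],1),round(a,1),np.round(np.median(P[:,2])*1000,1),np.round(P[:,:2].mean(0)*1000,1)))
    return out
E
python3 - <<'E'
from h import *
a=dict(np.load("top0.npz"));W=cloud(a);c=a["color"].astype(int);z=W[...,2]
hsv=cv2.cvtColor(a["color"],cv2.COLOR_RGB2HSV)
print(a["K"],a["R"],a["t"])
print("mods",*blobs(W[:,:],(z>.012)&(z<.03)&(np.arange(640)>370)&(np.arange(640)<450)&(np.arange(400)[:,None]<245)&(np.arange(400)[:,None]>150)),sep="\n")
blue=(hsv[...,0]>105)&(hsv[...,0]<125)&(hsv[...,1]>150)&(np.arange(640)<360)&(np.arange(640)>240)
print("tray",*blobs(W,blue,100),sep="\n")
m=(np.arange(640)>170)&(np.arange(640)<220)
print("vise tall",*blobs(W,m&(z>.06)&(z<.08)),sep="\n")
print("vise hs/bars",*blobs(W,m&(z>.055)&(z<.0685)),sep="\n")
print("lip+stop",*blobs(W,m&(z>.038)&(z<.048)),sep="\n")
print("base",*blobs(W,m&(z>.006)&(np.arange(400)[:,None]>150)),sep="\n")
green=(hsv[...,0]>50)&(hsv[...,0]<75)&(hsv[...,1]>120)&m
print("green",*blobs(W,green),sep="\n")
m=(np.arange(640)>285)&(np.arange(640)<335)&(np.arange(400)[:,None]<165)
for lo,hi in[(.185,.2),(.165,.185),(.1,.125)]:print("scan",lo,*blobs(W,m&(z>lo)&(z<hi),6),sep="\n")
m=(np.arange(640)>225)&(np.arange(640)<380)&(np.arange(400)[:,None]<140)
print("byst",*blobs(W,m&(z>.03)&(z<.06)),sep="\n")
def crop(y0,y1,x0,x1,s):return cv2.resize(a["color"][y0:y1,x0:x1],None,fx=s,fy=s,interpolation=cv2.INTER_CUBIC)
i1=crop(145,250,350,490,5)[:,:,:];i1=crop(148,248,355,455,4)
i2=crop(148,248,150,250,4)
save("crop0.png",np.hstack([i2,i1]))
E
```

```text
[[391.53934573   0.         319.86480663]
 [  0.         391.53934573 195.20834767]
 [  0.           0.           1.        ]] [[ 0.02001879 -0.99979558 -0.00283746]
 [-0.99934137 -0.01992362 -0.03032933]
 [ 0.03026659  0.00344274 -0.99953593]] [-0.07598239  0.51542785  1.08243492]
mods
([389, 172, 12, 15, 142], array([ 566.3, -271.3,   38.8,   27.6]), 8.6, np.float64(18.5), array([ 566.1, -270.8]))
([419, 179, 13, 15, 143], array([ 547.9, -355.8,   28.7,   39.1]), 75.7, np.float64(17.9), array([ 547.8, -355.4]))
([411, 212, 11, 15, 150], array([ 456.6, -331.7,   39.4,   28. ]), 4.2, np.float64(17.9), array([ 456.6, -330.5]))
tray
([255, 168, 90, 71, 5787], array([494. ,  -9.9, 183.5, 243.3]), 4.0, np.float64(3.9), array([493.9,  -8.9]))
vise tall
([182, 182, 13, 16, 133], array([523.7, 283.6,  39.6,  32.2]), 3.8, np.float64(63.8), array([522.7, 284. ]))
([182, 212, 13, 7, 77], array([456.1, 279.5,  15.8,  29.7]), 2.8, np.float64(72.6), array([456., 278.]))
vise hs/bars
([182, 182, 14, 16, 183], array([523.7, 283.6,  39.7,  32.2]), 3.8, np.float64(62.4), array([523.4, 283.6]))
lip+st
[... 879 characters left out ...]
([667.4, -39. ]))
scan
0.165
([305, 136, 11, 2, 13], array([650.4, -40. ,   1.9,  24. ]), 4.7, np.float64(173.7), array([650.3, -41. ]))
([308, 143, 8, 4, 27], array([632.1, -44. ,  16.7,   7.4]), 89.7, np.float64(171.9), array([632.3, -43.6]))
scan
0.1
([299, 120, 23, 29, 233], array([669.4, -38.5,  67.4,  55.5]), 7.7, np.float64(107.9), array([668.7, -38.9]))
byst
([226, 31, 8, 26, 192], array([928.4, 190.4,  67.4,  19.5]), 1.0, np.float64(38.8), array([927.6, 190.7]))
([231, 108, 19, 19, 292], array([723. , 154.4,  49.4,  51. ]), 88.3, np.float64(45.7), array([723.6, 154.9]))
([353, 116, 15, 16, 182], array([ 712.4, -170.3,   38.4,   37.4]), 2.3, np.float64(49.3), array([ 711.8, -170.7]))
```

View pics/crop0.png

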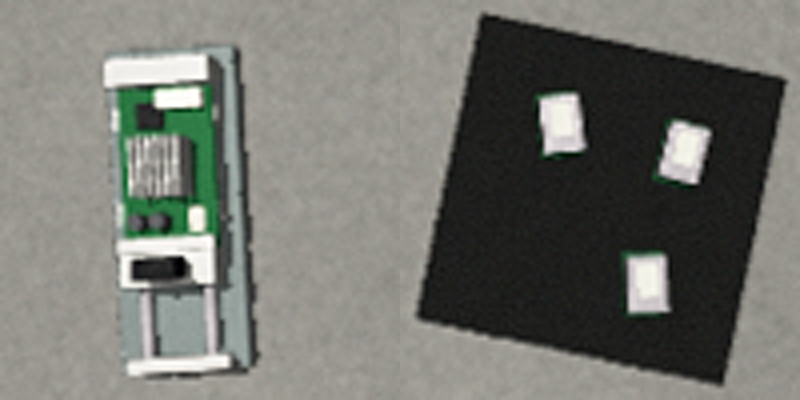

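The crop shows three plain white-labelled modules on the mat at (562,125), (685,152) and (648,283). These are module1 to module3, and the coloured ones lie off the mat. The left half shows the vise with its black tab at (158,268) and the heatsink at (157,165).

```bash
cat >> h.py <<'E'
def plan(*wps, start=None):
    """waypoints x,y,z (mm), yaw (deg), tool down -> one tool-frame delta per waypoint"""
    o=get_obs()
    R=Rn.from_quat(o["ee_rot"]) if start is None else Rn.from_euler("ZX",[start[3],180],degrees=True)
    p=np.array(o["position"]) if start is None else np.array(start[:3])/1000
    for w in wps:
        q=np.array(w[:3])/1000;Q=Rn.from_euler("ZX",[w[3],180],degrees=True)
        d=R.inv().apply(q-p);r=(R.inv()*Q).as_rotvec()
        print(w,np.round(d,4).tolist(),np.round(r,3).tolist(),"n=",np.ceil(max(np.linalg.norm(d)/.0417,np.linalg.norm(r)/.125)))
        R,p=Q,q
E
python3 -c "
from h import *
plan((400,-420,250,4.4),(500,-250,250,4.4),(500,-50,250,4.4),(475,150,220,4.4),(456,279,160,4.4),(456,279,85,4.4))"
```

```text
(400, -420, 250, 4.4) [0.1831, -0.0743, 0.0057] [-0.001, 0.0, 0.363] n= 5.0
(500, -250, 250, 4.4) [0.1127, -0.1618, -0.0] [0.0, 0.0, 0.0] n= 5.0
(500, -50, 250, 4.4) [0.0153, -0.1994, -0.0] [0.0, 0.0, 0.0] n= 5.0
(475, 150, 220, 4.4) [-0.0096, -0.2013, 0.03] [0.0, 0.0, 0.0] n= 5.0
(456, 279, 160, 4.4) [-0.009, -0.1301, 0.06] [0.0, 0.0, 0.0] n= 4.0
(456, 279, 85, 4.4) [0.0, -0.0, 0.075] [0.0, 0.0, 0.0] n= 2.0
```

Emit:
jog_arm(increments=[[0.183,-0.074,0.006,0,0,0.363,1],[0.183,-0.074,0.006,0,0,0.363,1],[0.183,-0.074,0.006,0,0,0.363,1],[0.183,-0.074,0.006,0,0,0.363,1],[0.183,-0.074,0.006,0,0,0.363,1]], grip_force=50)

```text
clock: 0.52
position: [0.4017, -0.4183, 0.25]
ee_rot: [0.999, 0.038, -0.0, -0.0]
ft_force: [1.5, -0.5, -0.3]
grip_width: 0.996
grasp_force: 0.0
```

Emit:
jog_arm(increments=[[0.113,-0.162,0,0,0,0,1],[0.113,-0.162,0,0,0,0,1],[0.113,-0.162,0,0,0,0,1],[0.113,-0.162,0,0,0,0,1],[0.113,-0.162,0,0,0,0,1]])

```text
clock: 0.93
position: [0.5019, -0.2466, 0.2502]
ee_rot: [0.999, 0.04, 0.0, -0.0]
ft_force: [0.6, 0.6, 0.2]
grip_width: 0.998
grasp_force: 0.0
```

Emit:
jog_arm(increments=[[0.015,-0.199,0,0,0,0,1],[0.015,-0.199,0,0,0,0,1],[0.015,-0.199,0,0,0,0,1],[0.015,-0.199,0,0,0,0,1],[0.015,-0.199,0,0,0,0,1]])

```text
clock: 1.35
position: [0.4996, -0.0474, 0.2502]
ee_rot: [0.999, 0.039, -0.0, -0.0]
ft_force: [0.5, 0.1, -0.3]
grip_width: 1.001
grasp_force: 0.0
```

```bash
python3 -c "
from h import *
o=get_obs();print(o['clock'],o['position'],Rn.from_quat(o['ee_rot']).as_euler('ZYX',degrees=True),o['joint_pos'].round(2))
plan((475,150,220,4.4),(456,279,160,4.4),(456,279,85,4.4))"
```

```text
1.35 [ 0.49957005 -0.04743194  0.25020844] [ 4.52557888e+00  7.21167187e-03 -1.79983736e+02] [ 0.41  0.09 -0.43  1.77  0.04  1.29 -1.52]
(475, 150, 220, 4.4) [-0.0089, -0.1987, 0.0303] [-0.0, 0.0, 0.002] n= 5.0
(456, 279, 160, 4.4) [-0.009, -0.1301, 0.06] [0.0, 0.0, 0.0] n= 4.0
(456, 279, 85, 4.4) [0.0, -0.0, 0.075] [0.0, 0.0, 0.0] n= 2.0
```

Emit:
jog_arm(increments=[[-0.009,-0.199,0.03,0,0,0,1],[-0.009,-0.199,0.03,0,0,0,1],[-0.009,-0.199,0.03,0,0,0,1],[-0.009,-0.199,0.03,0,0,0,1],[-0.009,-0.199,0.03,0,0,0,1]])

```text
clock: 1.77
position: [0.4747, 0.1496, 0.2199]
ee_rot: [0.999, 0.039, -0.0, -0.0]
ft_force: [0.5, -0.4, 1.2]
grip_width: 1.001
grasp_force: 0.0
```

Emit:
jog_arm(increments=[[-0.009,-0.13,0.06,0,0,0,1],[-0.009,-0.13,0.06,0,0,0,1],[-0.009,-0.13,0.06,0,0,0,1],[-0.009,-0.13,0.06,0,0,0,1],[-0.009,-0.13,0.06,0,0,0,1]])

```text
clock: 2.18
position: [0.4539, 0.2799, 0.1581]
ee_rot: [0.999, 0.042, -0.002, -0.0]
ft_force: [-0.7, -0.0, -0.5]
grip_width: 1.001
grasp_force: 0.0
```

Emit:
jog_arm(increments=[[0,0,0,0,0,0,1],[0,0,0,0,0,0,1],[0,0,0,0,0,0,1]])

```text
clock: 2.43
position: [0.4577, 0.2745, 0.1607]
ee_rot: [0.999, 0.037, 0.0, 0.0]
ft_force: [-0.3, -0.0, 0.1]
grip_width: 1.001
grasp_force: 0.0
```

```bash
python3 -c "
from h import *
o=get_obs();print(o['clock'],o['position'],Rn.from_quat(o['ee_rot']).as_euler('ZYX',degrees=True),o['joint_pos'].round(2))
plan((456,279,76,4.4))
a=optics.camera('side');save('s1.png',a['color'][200:340,150:400],3)"
```

```text
2.4333 [0.45768278 0.27447931 0.16065137] [ 4.28306786e+00 -4.13132708e-02  1.79967258e+02] [-0.03  0.28 -0.68  1.79  0.19  1.14 -2.27]
(456, 279, 76, 4.4) [-0.0014, -0.0047, 0.0846] [0.001, -0.001, -0.002] n= 3.0
```

View pics/s1.png

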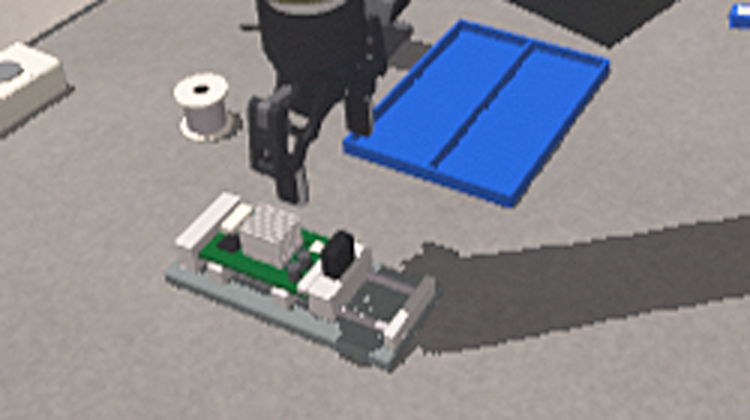

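The gripper hangs open above the vise, with the tab at (340,250) in the picture and the tray clear to the right. I'll descend and grip.

Emit:
jog_arm(increments=[[-0.001,-0.004,0.04,0,0,0,1],[-0.001,-0.004,0.07,0,0,0,1],[-0.001,-0.004,0.084,0,0,0,1],[-0.001,-0.004,0.084,0,0,0,1],[-0.001,-0.004,0.084,0,0,0,1]])

```text
clock: 2.9
position: [0.4559, 0.2789, 0.0766]
ee_rot: [0.999, 0.038, -0.0, 0.0]
ft_force: [0.1, -0.2, 0.4]
grip_width: 1.004
grasp_force: 0.0
```

Emit:
jog_arm(increments=[[0,0,0,0,0,0,-1],[0,0,0,0,0,0,-1],[0,0,0,0,0,0,-1],[0,0,0,0,0,0,-1],[0,0,0,0,0,0,-1]])

```text
clock: 3.32
position: [0.4562, 0.2786, 0.0772]
ee_rot: [0.999, 0.038, 0.0, 0.001]
ft_force: [-6.2, 2.0, 11.2]
grip_width: 0.341
grasp_force: 48.4
```

Emit:
jog_arm(increments=[[0,0,0,0,0,0,-1],[0,0,0,0,0,0,-1],[0,0,0,0,0,0,-1]])

```text
clock: 3.57
position: [0.4561, 0.2788, 0.0772]
ee_rot: [0.999, 0.038, 0.0, 0.001]
ft_force: [-2.2, -6.1, 10.7]
grip_width: 0.341
grasp_force: 49.5
```

Emit:
jog_arm(increments=[[-0.012,0,-0.001,0,0,0,-1],[-0.024,0,-0.001,0,0,0,-1],[-0.036,0,-0.001,0,0,0,-1],[-0.046,0,-0.001,0,0,0,-1],[-0.047,0,-0.001,0,0,0,-1]])

```text
clock: 3.98
position: [0.4106, 0.2749, 0.0775]
ee_rot: [0.999, 0.038, 0.003, 0.0]
ft_force: [16.2, -0.8, -15.6]
grip_width: 0.337
grasp_force: 55.2
```

Emit:
jog_arm(increments=[[0,0,0,0,0,0,-1],[0,0,0,0,0,0,-1]])

```text
clock: 4.15
position: [0.4107, 0.2749, 0.0774]
ee_rot: [0.999, 0.038, 0.002, 0.0]
ft_force: [9.6, -2.3, -8.0]
grip_width: 0.336
grasp_force: 56.1
```

```bash
python3 -c "
from h import *
print(manip.tip_extent, [k for k in dir(manip) if k[0]!='_'])
s=(410.7,274.9,77.4,4.4)
plan((411,275,140,4.4),(523.7,283.6,140,4.4),(523.7,283.6,73,4.4),start=s)"
```

```text
0.025 ['MotionError', 'tip_extent']
(411, 275, 140, 4.4) [0.0003, -0.0001, -0.0626] [0.0, 0.0, 0.0] n= 2.0
(523.7, 283.6, 140, 4.4) [0.113, 0.0001, 0.0] [0.0, 0.0, 0.0] n= 3.0
(523.7, 283.6, 73, 4.4) [0.0, -0.0, 0.067] [0.0, 0.0, 0.0] n= 2.0
```

Emit:
jog_arm(increments=[[0,0,0,0,0,0,1],[0,0,0,0,0,0,1],[0,0,0,0,0,0,1],[0,0,-0.03,0,0,0,1],[0,0,-0.06,0,0,0,1]])

```text
clock: 4.57
position: [0.4074, 0.2758, 0.1369]
ee_rot: [0.999, 0.039, -0.002, 0.0]
ft_force: [0.9, -0.5, 0.8]
grip_width: 0.997
grasp_force: 0.0
```

Emit:
jog_arm(increments=[[0.037,0,0,0,0,0,1],[0.074,0,0,0,0,0,1],[0.113,0,0,0,0,0,1],[0.113,0,0,0,0,0,1],[0.113,0,0,0,0,0,1]])

```text
clock: 4.98
position: [0.5225, 0.2845, 0.1365]
ee_rot: [0.999, 0.038, -0.001, -0.0]
ft_force: [-0.4, 0.3, -0.4]
grip_width: 0.999
grasp_force: 0.0
```

```bash
python3 -c "
from h import *
a=optics.camera('wrist');save('w1.png',a['color'],1)
plan((523.7,283.6,73,4.4))"
```

```text
(523.7, 283.6, 73, 4.4) [0.0025, 0.0017, 0.0638] [-0.001, 0.001, 0.0] n= 2.0
```

View pics/w1.png

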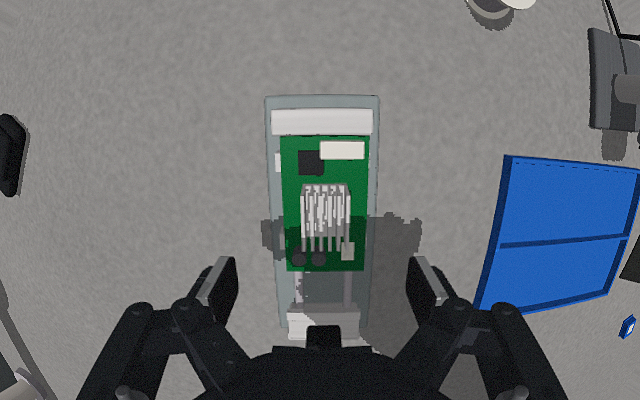

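The wrist view shows the board's near end free at (325,270), the jaw pulled back to (325,320), and the heatsink centred between the fingers. I'll descend, grip it and lift.

Emit:
jog_arm(increments=[[0.001,0,0.035,0,0,0,1],[0.001,0,0.064,0,0,0,1],[0.001,0,0.064,0,0,0,1],[0.001,0,0.064,0,0,0,1]])

```text
clock: 5.37
position: [0.5207, 0.2848, 0.073]
ee_rot: [0.999, 0.039, -0.001, 0.001]
ft_force: [0.6, -0.0, 1.4]
grip_width: 0.999
grasp_force: 0.0
```

Emit:
jog_arm(increments=[[0,0,0,0,0,0,-1],[0,0,0,0,0,0,-1],[0,0,0,0,0,0,-1],[0,0,0,0,0,0,-1],[0,0,0,0,0,0,-1]], grip_force=70)

```text
clock: 5.78
position: [0.5231, 0.2851, 0.0747]
ee_rot: [0.999, 0.038, 0.001, -0.0]
ft_force: [0.1, -0.4, -1.1]
grip_width: 0.351
grasp_force: 69.7
```

Emit:
jog_arm(increments=[[0,0,0,0,0,0,-1],[0,0,0,0,0,0,-1]])

```text
clock: 5.95
position: [0.5231, 0.2852, 0.0747]
ee_rot: [0.999, 0.038, 0.001, -0.0]
ft_force: [-1.2, -1.4, 7.9]
grip_width: 0.354
grasp_force: 70.8
```

Emit:
jog_arm(increments=[[0,0,-0.01,0,0,0,-1],[0,0,-0.03,0,0,0,-1],[0,0,-0.06,0,0,0,-1],[0,0,-0.09,0,0,0,-1],[0,0,-0.09,0,0,0,-1]])

```text
clock: 6.37
position: [0.5245, 0.2866, 0.17]
ee_rot: [0.999, 0.038, 0.004, -0.002]
ft_force: [0.3, 1.6, -0.0]
grip_width: 0.355
grasp_force: 69.8
```

```bash
python3 -c "
from h import *
plan((538,60,170,60),(539,-7,170,94),(539,-7,70,94))
a=optics.camera('wrist');save('w2.png',a['color'],1)"
```

```text
(538, 60, 170, 60) [-0.0039, 0.227, -0.0008] [0.001, -0.009, -0.97] n= 8.0
(539, -7, 170, 94) [-0.0575, 0.0344, 0.0] [0.0, 0.0, -0.593] n= 5.0
(539, -7, 70, 94) [0.0, -0.0, 0.1] [0.0, 0.0, 0.0] n= 3.0
```

View pics/w2.png

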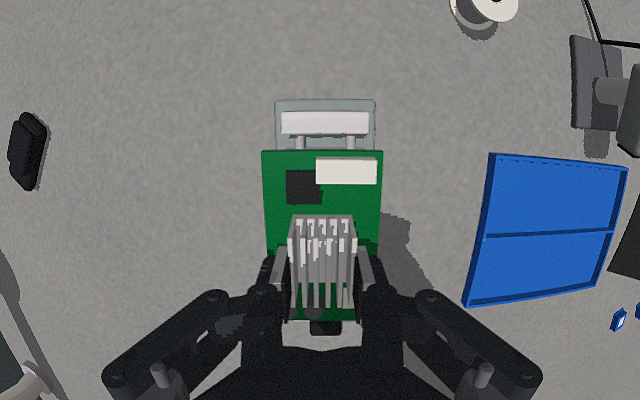

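The board hangs level in the grip, at (320,240), and is clear of the vise. Next I'll carry it to the far bay, turning it by 90°.

```bash
python3 -c "
from h import *
plan((530,110,140,34.4),(539,20,120,64.4),(539,-7,110,94),(539,-7,60,94),start=(523.5,285,169,4.4))"
```

```text
(530, 110, 140, 34.4) [-0.0069, 0.175, 0.029] [-0.0, 0.0, -0.524] n= 5.0
(539, 20, 120, 64.4) [-0.0434, 0.0793, 0.02] [0.0, 0.0, -0.524] n= 5.0
(539, -7, 110, 94) [-0.0243, 0.0117, 0.01] [0.0, 0.0, -0.517] n= 5.0
(539, -7, 60, 94) [0.0, -0.0, 0.05] [0.0, 0.0, 0.0] n= 2.0
```

Emit:
jog_arm(increments=[[-0.0014,0.035,0.006,0,0,-0.105,-1],[-0.0028,0.07,0.012,0,0,-0.21,-1],[-0.0042,0.105,0.018,0,0,-0.315,-1],[-0.0056,0.14,0.024,0,0,-0.42,-1],[-0.007,0.175,0.029,0,0,-0.524,-1]])

```text
clock: 6.83
position: [0.528, 0.1079, 0.1332]
ee_rot: [0.954, 0.299, -0.001, 0.0]
ft_force: [1.1, -0.7, -1.7]
grip_width: 0.352
grasp_force: 69.8
```

Emit:
jog_arm(increments=[[-0.008,0.016,0.004,0,0,-0.105,-1],[-0.017,0.032,0.008,0,0,-0.21,-1],[-0.026,0.048,0.012,0,0,-0.315,-1],[-0.035,0.064,0.016,0,0,-0.42,-1],[-0.043,0.079,0.02,0,0,-0.524,-1]])

```text
clock: 7.25
position: [0.5374, 0.019, 0.1134]
ee_rot: [0.845, 0.535, -0.001, -0.0]
ft_force: [-1.5, 0.9, -0.9]
grip_width: 0.353
grasp_force: 69.8
```

Emit:
jog_arm(increments=[[-0.005,0.002,0.002,0,0,-0.104,-1],[-0.01,0.005,0.004,0,0,-0.208,-1],[-0.015,0.007,0.006,0,0,-0.312,-1],[-0.02,0.01,0.008,0,0,-0.416,-1],[-0.024,0.012,0.01,0,0,-0.517,-1]])

```text
clock: 7.67
position: [0.5379, -0.0072, 0.1035]
ee_rot: [0.68, 0.733, -0.0, -0.0]
ft_force: [0.7, 1.1, -0.5]
grip_width: 0.356
grasp_force: 69.8
```

Emit:
jog_arm(increments=[[0,0,0,0,0,0,-1],[0,0,0,0,0,0,-1],[0,0,0,0,0,0,-1]])

```text
clock: 7.92
position: [0.5383, -0.0062, 0.1041]
ee_rot: [0.683, 0.731, -0.0, -0.0]
ft_force: [-0.3, 0.4, -1.6]
grip_width: 0.359
grasp_force: 69.8
```

```bash
python3 -c "
from h import *
plan((539,-7,60,94),(539,-7,50,94))
o=get_obs();print(o['position'],o['joint_pos'].round(2))
a=optics.camera('top');W=cloud(a)
hsv=cv2.cvtColor(a['color'],cv2.COLOR_RGB2HSV)
g=(hsv[...,0]>50)&(hsv[...,0]<75)&(hsv[...,1]>120);g[:,:240]=0;g[:,360:]=0
print(*blobs(W,g),sep='\n')
a=optics.camera('wrist');save('w3.png',a['color'],1)"
```

```text
(539, -7, 60, 94) [-0.0009, 0.0007, 0.0441] [-0.0, -0.0, -0.002] n= 2.0
(539, -7, 50, 94) [0.0, -0.0, 0.01] [0.0, 0.0, 0.0] n= 1.0
[ 0.53827549 -0.00615931  0.10412214] [ 0.61  0.4  -0.8   1.83  0.33  1.05 -0.25]
```

View pics/w3.png

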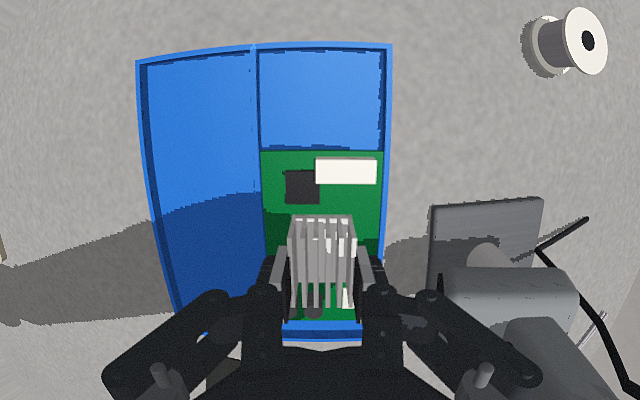

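The board (320,200) hangs parallel to the tray over the far bay, between the divider (257,100) and the far wall (388,100). I'll lower it.

Emit:
jog_arm(increments=[[0,0.001,0.02,0,0,0,-1],[0,0.001,0.036,0,0,0,-1],[0,0.001,0.046,0,0,0,-1],[0,0.001,0.052,0,0,0,-1],[0,0.001,0.053,0,0,0,-1]])

```text
clock: 8.43
position: [0.539, -0.0062, 0.0504]
ee_rot: [0.682, 0.732, -0.0, -0.001]
ft_force: [0.1, -0.5, -1.0]
grip_width: 0.355
grasp_force: 69.9
```

Emit:
jog_arm(increments=[[0,0,0.001,0,0,0,-1],[0,0,0.001,0,0,0,-1]])

```text
clock: 8.6
position: [0.54, -0.0063, 0.0509]
ee_rot: [0.682, 0.732, 0.0, 0.0]
ft_force: [0.1, 0.1, -1.8]
grip_width: 0.359
grasp_force: 69.9
```

Emit:
jog_arm(increments=[[0,0,0.001,0,0,0,-1],[0,0,0.002,0,0,0,-1],[0,0,0.002,0,0,0,-1]])

```text
clock: 8.85
position: [0.5399, -0.0065, 0.0487]
ee_rot: [0.682, 0.732, 0.0, 0.0]
ft_force: [0.7, -0.2, -0.6]
grip_width: 0.354
grasp_force: 69.9
```

Emit:
jog_arm(increments=[[0,0,0,0,0,0,0.3],[0,0,0,0,0,0,0.3],[0,0,0,0,0,0,0.3],[0,0,-0.02,0,0,0,0.3],[0,0,-0.06,0,0,0,0.3]])

```text
clock: 9.27
position: [0.5368, -0.0067, 0.1053]
ee_rot: [0.682, 0.732, -0.002, -0.003]
ft_force: [0.1, -0.8, 1.5]
grip_width: 0.648
grasp_force: 0.0
```

Emit:
jog_arm(increments=[[0,0,-0.04,0,0,0,1],[0,0,-0.08,0,0,0,1],[0,0,-0.1,0,0,0,1]])

```text
clock: 9.52
position: [0.5409, -0.0059, 0.2132]
ee_rot: [0.681, 0.732, 0.002, 0.002]
ft_force: [0.8, -0.5, 0.1]
grip_width: 0.999
grasp_force: 0.0
```

```bash
python3 -c "
from h import *
o=get_obs();print(o['position'])
x,y,z=o['position']*1000
plan((566,-160,190,64),(566,-271,150,34),(566,-271,110,8.6))
"
```

```text
[ 0.54088967 -0.00585086  0.21316872]
(566, -160, 190, 64) [-0.1555, 0.0139, 0.0234] [0.005, -0.0, 0.525] n= 5.0
(566, -271, 150, 34) [-0.0998, 0.0487, 0.04] [-0.0, -0.0, 0.524] n= 5.0
(566, -271, 110, 8.6) [0.0, -0.0, 0.04] [0.0, -0.0, 0.443] n= 4.0
```

Emit:
jog_arm(increments=[[-0.031,0.003,0.005,0,0,0.105,1],[-0.062,0.006,0.01,0,0,0.21,1],[-0.093,0.009,0.015,0,0,0.315,1],[-0.124,0.012,0.02,0,0,0.42,1],[-0.155,0.014,0.023,0,0,0.525,1]])

```text
clock: 9.93
position: [0.5644, -0.1616, 0.1849]
ee_rot: [0.849, 0.528, -0.0, 0.0]
ft_force: [0.6, 0.6, 0.3]
grip_width: 1.0
grasp_force: 0.0
```

Emit:
jog_arm(increments=[[-0.02,0.01,0.008,0,0,0.105,1],[-0.04,0.02,0.016,0,0,0.21,1],[-0.06,0.03,0.024,0,0,0.315,1],[-0.08,0.04,0.032,0,0,0.42,1],[-0.1,0.049,0.04,0,0,0.524,1]])

```text
clock: 10.35
position: [0.5647, -0.2726, 0.1449]
ee_rot: [0.957, 0.29, 0.0, 0.0]
ft_force: [0.4, 0.0, 0.1]
grip_width: 1.001
grasp_force: 0.0
```

Emit:
jog_arm(increments=[[0,0,0.01,0,0,0.11,1],[0,0,0.02,0,0,0.22,1],[0,0,0.03,0,0,0.33,1],[0,0,0.04,0,0,0.443,1],[0,0,0.04,0,0,0.443,1]])

```text
clock: 10.77
position: [0.5637, -0.2709, 0.1033]
ee_rot: [0.997, 0.072, -0.001, -0.001]
ft_force: [-1.6, 0.7, -0.0]
grip_width: 0.999
grasp_force: 0.0
```

```bash
cat > mods.py <<'E'
from h import *
a=optics.camera("top");W=cloud(a);z=W[...,2]
m=(np.arange(640)>250)&(np.arange(640)<490)&(np.arange(400)[:,None]<250)&(np.arange(400)[:,None]>145)
hsv=cv2.cvtColor(a["color"],cv2.COLOR_RGB2HSV)
white=(hsv[...,1]<60)&(hsv[...,2]>140)
for b in blobs(W,m&white&(z>.008)&(z<.03),30):print(b)
E
python3 mods.py; python3 -c "
from h import *
plan((566,-271,30,8.6))
a=optics.camera('wrist');save('w4.png',a['color'],1)"
```

```text
([279, 177, 6, 12, 58], array([550. ,  41.3,  31.5,  13.6]), 4.1, np.float64(17.4), array([549.3,  41.4]))
([291, 181, 15, 6, 50], array([547.6,  -4.5,  14.1,  38.6]), 2.4, np.float64(15.7), array([547.4,  -5.9]))
([291, 188, 16, 4, 35], array([531.3,  -6.1,   8.5,  41.4]), 1.4, np.float64(14.9), array([531.8,  -3.8]))
([479, 200, 9, 9, 47], array([ 501.2, -515.7,   21.7,   16.9]), 30.8, np.float64(15.6), array([ 501.3, -515.8]))
(566, -271, 30, 8.6) [0.002, 0.0003, 0.0745] [-0.001, 0.002, 0.002] n= 2.0
```

View pics/w4.png

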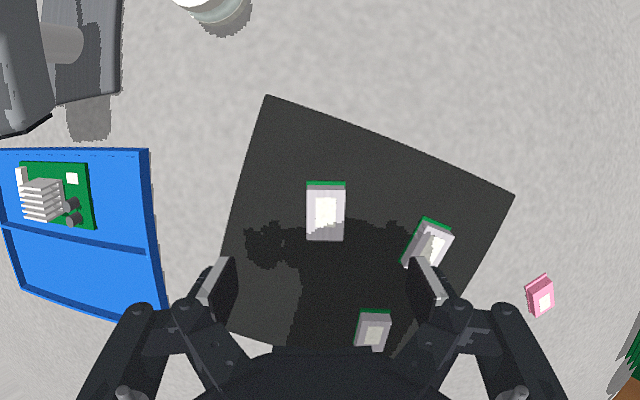

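The wrist view shows the module at (325,210), straight ahead between the fingers. The neighbour at (428,245) is near the right finger, so I'll narrow the opening before descending. The board lies flat in the far bay at (60,195).

Emit:
jog_arm(increments=[[0.002,0,0,0,0,0,0.35],[0.002,0,0.02,0,0,0,0.35],[0.002,0,0.05,0,0,0,0.35],[0.002,0,0.07,0,0,0,0.35],[0.002,0,0.07,0,0,0,0.35]])

```text
clock: 11.28
position: [0.5647, -0.2703, 0.0318]
ee_rot: [0.997, 0.076, -0.002, -0.001]
ft_force: [-0.0, 0.5, -0.7]
grip_width: 0.672
grasp_force: 0.0
```

Emit:
jog_arm(increments=[[0,0,0,0,0,0,-1],[0,0,0,0,0,0,-1],[0,0,0,0,0,0,-1],[0,0,0,0,0,0,-1],[0,0,0,0,0,0,-1]], grip_force=50)

```text
clock: 11.7
position: [0.5681, -0.2717, 0.0378]
ee_rot: [0.997, 0.075, 0.002, 0.001]
ft_force: [-0.1, -0.4, 7.4]
grip_width: 0.307
grasp_force: 50.0
```

Emit:
jog_arm(increments=[[0,0,-0.01,0,0,0,-1],[0,0,-0.03,0,0,0,-1],[0,0,-0.06,0,0,0,-1],[0,0,-0.06,0,0,0,-1]])

```text
clock: 12.03
position: [0.5696, -0.2721, 0.1023]
ee_rot: [0.997, 0.075, 0.004, 0.002]
ft_force: [1.5, -0.3, 0.2]
grip_width: 0.307
grasp_force: 49.3
```

```bash
python3 -c "
from h import *
t=np.array([494,-10]);R=Rn.from_euler('z',4,degrees=True).as_matrix()[:2,:2]
S=[t+R@np.array([-45,y]) for y in (60,0,-60)];print(S)
x,y=S[0]
plan((520,-100,80,4),(x,y,80,4),(x,y,34,4))
"
```

```text
[array([444.92422931,  46.7148017 ]), array([449.10961774, -13.13904132]), array([453.29500616, -72.99288433])]
(520, -100, 80, 4) [-0.0235, -0.1777, 0.0212] [0.005, -0.007, 0.08] n= 5.0
(np.float64(444.92422931366036), np.float64(46.71480169710382), 80, 4) [-0.0647, -0.1516, -0.0] [0.0, 0.0, 0.0] n= 4.0
(np.float64(444.92422931366036), np.float64(46.71480169710382), 34, 4) [0.0, -0.0, 0.046] [0.0, 0.0, 0.0] n= 2.0
```

Emit:
jog_arm(increments=[[-0.005,-0.036,0.004,0,0,0.016,-1],[-0.01,-0.072,0.008,0,0,0.032,-1],[-0.014,-0.108,0.012,0,0,0.048,-1],[-0.019,-0.144,0.016,0,0,0.064,-1],[-0.024,-0.178,0.021,0,0,0.08,-1]])

```text
clock: 12.45
position: [0.5162, -0.097, 0.0755]
ee_rot: [0.999, 0.035, 0.001, 0.0]
ft_force: [0.9, 0.3, -1.0]
grip_width: 0.306
grasp_force: 49.4
```

Emit:
jog_arm(increments=[[-0.016,-0.038,0,0,0,0,-1],[-0.032,-0.076,0,0,0,0,-1],[-0.048,-0.114,0,0,0,0,-1],[-0.065,-0.151,0,0,0,0,-1],[-0.065,-0.151,0,0,0,0,-1]])

```text
clock: 12.87
position: [0.4381, 0.0539, 0.0753]
ee_rot: [0.999, 0.039, 0.0, -0.0]
ft_force: [0.9, 1.7, -1.0]
grip_width: 0.311
grasp_force: 49.4
```

```bash
python3 -c "
from h import *
plan((445,47,39,4))
plan((550,-200,150,-14.3))
o=get_obs();print(o['position'],o['grip_width'],o['joint_pos'].round(2))
"; python3 mods.py
```

```text
(445, 47, 39, 4) [0.0063, 0.0075, 0.0363] [-0.0, -0.0, 0.009] n= 1.0
(550, -200, 150, -14.3) [0.0917, 0.2619, -0.0747] [-0.001, -0.0, 0.328] n= 7.0
[0.43810083 0.05394184 0.07533322] 0.3106151902515922 [ 0.37  0.18 -0.63  2.09  0.14  0.9  -1.83]
([279, 177, 6, 12, 58], array([549.8,  41.4,  31.6,  13.5]), 3.3, np.float64(17.0), array([549.4,  41.6]))
([420, 179, 12, 15, 131], array([ 548.6, -356.5,   27.2,   36.9]), 76.7, np.float64(18.7), array([ 548.4, -356.2]))
([291, 183, 15, 4, 37], array([543.9,  -4.6,   8.5,  39. ]), 5.4, np.float64(15.2), array([544.5,  -6.8]))
([478, 200, 10, 9, 52], array([ 501.3, -515.8,   24. ,   17.6]), 40.8, np.float64(15.5), array([ 501.4, -515.9]))
([412, 212, 10, 14, 131], array([ 457.7, -332.8,   35.9,   25.7]), 1.1, np.float64(18.0), array([ 457.3, -331.9]))
```

Emit:
jog_arm(increments=[[0.006,0.007,0.01,0,0,0.009,-1],[0.006,0.007,0.02,0,0,0.009,-1],[0.006,0.007,0.03,0,0,0.009,-1],[0.006,0.007,0.034,0,0,0.009,-1],[0.006,0.007,0.034,0,0,0.009,-1]])

```text
clock: 13.33
position: [0.4469, 0.0406, 0.0394]
ee_rot: [1.0, 0.03, -0.001, -0.0]
ft_force: [0.3, 0.6, -1.7]
grip_width: 0.304
grasp_force: 49.4
```

Emit:
jog_arm(increments=[[0,0,0.001,0,0,0,-1],[0,0,0.002,0,0,0,-1],[0,0,0.002,0,0,0,-1]])

```text
clock: 13.58
position: [0.4475, 0.0409, 0.0387]
ee_rot: [1.0, 0.03, 0.0, 0.0]
ft_force: [-0.9, -0.2, 1.9]
grip_width: 0.308
grasp_force: 49.7
```

Emit:
jog_arm(increments=[[0,0,0,0,0,0,0.1],[0,0,0,0,0,0,0.1],[0,0,0,0,0,0,0.1],[0,0,-0.02,0,0,0,0.1],[0,0,-0.06,0,0,0,0.1]])

```text
clock: 14.0
position: [0.4447, 0.0406, 0.0957]
ee_rot: [1.0, 0.03, -0.004, -0.0]
ft_force: [0.7, -0.9, -0.1]
grip_width: 0.555
grasp_force: 0.0
```

Emit:
jog_arm(increments=[[0,0,-0.04,0,0,0,0.4],[0,0,-0.04,0,0,0,0.4],[0,0,-0.04,0,0,0,0.4]])

```text
clock: 14.25
position: [0.449, 0.0408, 0.1405]
ee_rot: [1.0, 0.03, 0.002, 0.0]
ft_force: [-0.3, -0.6, -1.3]
grip_width: 0.7
grasp_force: 0.0
```

```bash
python3 -c "
from h import *
plan((510,-130,140,-4),(548,-300,120,-14.3),(548,-356,100,-14.3))
o=get_obs();print(o['position'],o['grip_width'],o['joint_pos'].round(2))
"
```

```text
(510, -130, 140, -4) [0.0506, 0.1741, 0.0009] [0.001, -0.005, 0.13] n= 5.0
(548, -300, 120, -14.3) [0.0498, 0.1669, 0.02] [-0.0, -0.0, 0.18] n= 5.0
(548, -356, 100, -14.3) [0.0138, 0.0543, 0.02] [0.0, 0.0, 0.0] n= 2.0
[0.44895311 0.04077541 0.14048257] 0.6995086465558863 [ 0.42  0.1  -0.63  2.02  0.07  1.04 -1.75]
```

Emit:
jog_arm(increments=[[0.01,0.035,0,0,0,0.026,0.4],[0.02,0.07,0,0,0,0.052,0.4],[0.03,0.105,0,0,0,0.078,0.4],[0.04,0.14,0,0,0,0.104,0.4],[0.051,0.174,0,0,0,0.13,0.4]])

```text
clock: 14.67
position: [0.5084, -0.1317, 0.1369]
ee_rot: [0.999, -0.035, -0.001, 0.0]
ft_force: [1.8, 0.6, 0.1]
grip_width: 0.702
grasp_force: 0.0
```

Emit:
jog_arm(increments=[[0.01,0.034,0.004,0,0,0.036,0.4],[0.02,0.068,0.008,0,0,0.072,0.4],[0.03,0.102,0.012,0,0,0.108,0.4],[0.04,0.136,0.016,0,0,0.144,0.4],[0.05,0.167,0.02,0,0,0.18,0.4]])

```text
clock: 15.08
position: [0.5464, -0.3019, 0.1163]
ee_rot: [0.992, -0.126, -0.001, -0.0]
ft_force: [1.3, 0.8, 1.0]
grip_width: 0.697
grasp_force: 0.0
```

Emit:
jog_arm(increments=[[0.007,0.027,0.01,0,0,0,0.4],[0.014,0.054,0.02,0,0,0,0.4],[0.014,0.054,0.02,0,0,0,0.4],[0.014,0.054,0.02,0,0,0,0.4],[0.014,0.054,0.02,0,0,0,0.4]])

```text
clock: 15.5
position: [0.5473, -0.3545, 0.0971]
ee_rot: [0.992, -0.124, -0.001, -0.001]
ft_force: [-0.8, 1.0, 0.1]
grip_width: 0.701
grasp_force: 0.0
```

```bash
python3 -c "
from h import *
plan((548,-356,38,-14.3))
a=optics.camera('wrist');save('w5.png',a['color'],1)
"; python3 mods.py
```

```text
(548, -356, 38, -14.3) [0.0012, 0.0014, 0.0591] [-0.001, 0.002, 0.001] n= 2.0
([279, 177, 6, 12, 57], array([549.8,  41.4,  31.1,  13.4]), 2.0, np.float64(17.6), array([549.2,  41.3]))
([291, 179, 15, 8, 57], array([550.8,  -4.5,  20. ,  39. ]), 1.1, np.float64(15.4), array([548.3,  -6.7]))
([276, 213, 10, 15, 140], array([446. ,  41.2,  38.5,  25.1]), 1.7, np.float64(19.5), array([445.1,  41.2]))
([412, 212, 9, 14, 99], array([ 457.7, -330.9,   22.8,   36.6]), 89.0, np.float64(17.9), array([ 459.8, -329.2]))
```

View pics/w5.png

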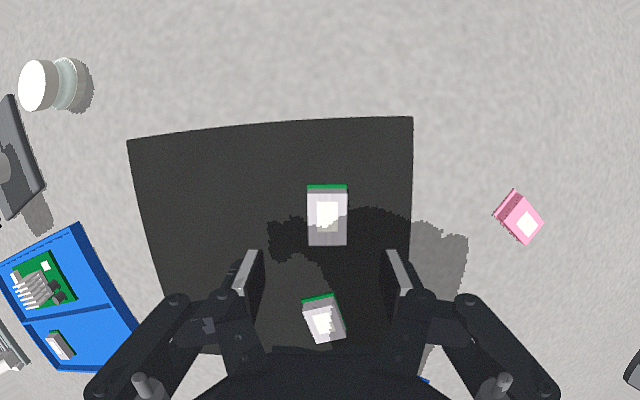

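The second module is at (326,215), centred between the fingers. The first now lies flat in the near bay at (60,345).

Emit:
jog_arm(increments=[[0.001,0.001,0.02,0,0,0,0.4],[0.001,0.001,0.04,0,0,0,0.4],[0.001,0.001,0.057,0,0,0,0.4],[0.001,0.001,0.057,0,0,0,0.4],[0.001,0.001,0.057,0,0,0,0.4]])

```text
clock: 16.02
position: [0.5482, -0.3556, 0.0412]
ee_rot: [0.992, -0.124, -0.001, -0.0]
ft_force: [0.1, -0.0, 0.6]
grip_width: 0.702
grasp_force: 0.0
```

Emit:
jog_arm(increments=[[0,0,0,0,0,0,-1],[0,0,0,0,0,0,-1],[0,0,0,0,0,0,-1],[0,0,0,0,0,0,-1],[0,0,0,0,0,0,-1]])

```text
clock: 16.43
position: [0.5492, -0.3571, 0.0432]
ee_rot: [0.992, -0.124, 0.001, 0.0]
ft_force: [-0.9, 2.1, 7.4]
grip_width: 0.276
grasp_force: 48.7
```

Emit:
jog_arm(increments=[[0,0,-0.01,0,0,0,-1],[0,0,-0.03,0,0,0,-1],[0,0,-0.05,0,0,0,-1],[0,0,-0.05,0,0,0,-1],[0,0,-0.05,0,0,0,-1]])

```text
clock: 16.85
position: [0.5491, -0.3574, 0.0936]
ee_rot: [0.992, -0.124, 0.002, 0.001]
ft_force: [-0.2, 0.5, -0.4]
grip_width: 0.272
grasp_force: 49.0
```

```bash
python3 -c "
from h import *
plan((510,-190,85,-6),(450,-15,80,4))
"
```

```text
(510, -190, 85, -6) [-0.0792, -0.1526, 0.0081] [0.001, -0.003, -0.145] n= 5.0
(450, -15, 80, 4) [-0.078, -0.1678, 0.005] [0.0, 0.0, -0.175] n= 5.0
```

Emit:
jog_arm(increments=[[-0.016,-0.031,0.002,0,0,-0.029,-1],[-0.032,-0.062,0.004,0,0,-0.058,-1],[-0.048,-0.093,0.006,0,0,-0.087,-1],[-0.064,-0.124,0.008,0,0,-0.116,-1],[-0.079,-0.153,0.008,0,0,-0.145,-1]])

```text
clock: 17.27
position: [0.5081, -0.187, 0.0824]
ee_rot: [0.999, -0.051, -0.001, -0.0]
ft_force: [1.2, 0.0, -0.9]
grip_width: 0.273
grasp_force: 49.0
```

Emit:
jog_arm(increments=[[-0.016,-0.034,0.001,0,0,-0.035,-1],[-0.032,-0.068,0.002,0,0,-0.07,-1],[-0.048,-0.102,0.003,0,0,-0.105,-1],[-0.064,-0.136,0.004,0,0,-0.14,-1],[-0.078,-0.168,0.005,0,0,-0.175,-1]])

```text
clock: 17.68
position: [0.4478, -0.0122, 0.0779]
ee_rot: [0.999, 0.036, -0.0, 0.0]
ft_force: [0.1, -0.6, -0.9]
grip_width: 0.269
grasp_force: 49.0
```

Emit:
jog_arm(increments=[[0,0,0,0,0,0,-1],[0,0,0,0,0,0,-1],[0,0,0,0,0,0,-1]])

```text
clock: 17.93
position: [0.4493, -0.0144, 0.0782]
ee_rot: [0.999, 0.035, -0.0, 0.0]
ft_force: [1.0, -0.6, -0.5]
grip_width: 0.271
grasp_force: 49.1
```

```bash
python3 -c "
from h import *
plan((449,-15,44,4))
a=optics.camera('wrist');save('w6.png',a['color'],1)
"; python3 mods.py
```

```text
(449, -15, 44, 4) [-0.0003, 0.0005, 0.0342] [0.0, 0.0, 0.001] n= 1.0
([279, 177, 6, 12, 61], array([549.8,  41.5,  31.3,  13.4]), 2.5, np.float64(16.4), array([549.8,  41.7]))
([291, 180, 15, 7, 55], array([548.9,  -4.4,  16.8,  39. ]), 2.4, np.float64(15.3), array([547.5,  -6.2]))
([479, 200, 9, 9, 49], array([ 502.3, -516.4,   23.3,   16.5]), 31.2, np.float64(15.8), array([ 501.4, -516. ]))
([412, 212, 10, 14, 131], array([ 457.7, -332.6,   35.9,   26.5]), 0.7, np.float64(18.3), array([ 457.3, -331.9]))
```

View pics/w6.png

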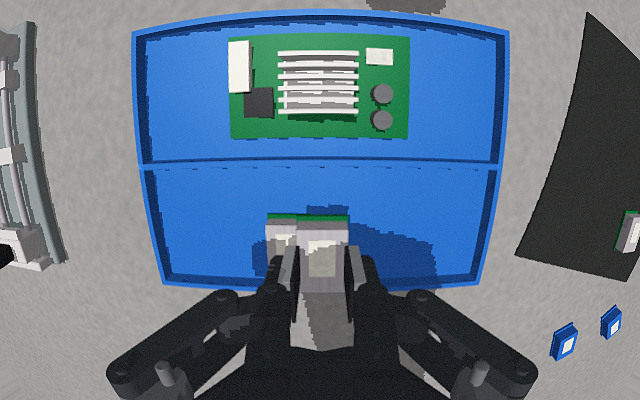

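The board lies flat in the far bay at (320,88). The held module at (322,240) hides part of the first one at (280,230), so I'll shift 10 mm further from it before lowering.

Emit:
jog_arm(increments=[[0,0.011,0,0,0,0,-1],[0,0.011,0.012,0,0,0,-1],[0,0.011,0.024,0,0,0,-1],[0,0.011,0.033,0,0,0,-1],[0,0.011,0.034,0,0,0,-1]])

```text
clock: 18.45
position: [0.4493, -0.0256, 0.0428]
ee_rot: [0.999, 0.035, -0.001, -0.0]
ft_force: [-0.3, 0.0, -0.7]
grip_width: 0.273
grasp_force: 109.1
```

Emit:
jog_arm(increments=[[0,0,0,0,0,0,-1],[0,0,0.001,0,0,0,-1],[0,0,0.001,0,0,0,-1]])

```text
clock: 18.7
position: [0.4504, -0.025, 0.0436]
ee_rot: [0.999, 0.035, 0.0, 0.0]
ft_force: [-0.2, -0.8, -0.9]
grip_width: 0.272
grasp_force: 117.8
```

Emit:
jog_arm(increments=[[0,0,0,0,0,0,0.0],[0,0,0,0,0,0,0.0],[0,0,0,0,0,0,0.0],[0,0,-0.02,0,0,0,0.0],[0,0,-0.06,0,0,0,0.0]])

```text
clock: 19.12
position: [0.4474, -0.0246, 0.1008]
ee_rot: [0.999, 0.036, -0.003, -0.001]
ft_force: [0.6, 0.4, 0.3]
grip_width: 0.5
grasp_force: 0.0
```

Emit:
jog_arm(increments=[[0,0,-0.03,0,0,0,0.4],[0,0,-0.03,0,0,0,0.4],[0,0,-0.03,0,0,0,0.4]])

```text
clock: 19.37
position: [0.4513, -0.025, 0.1351]
ee_rot: [0.999, 0.035, 0.002, 0.001]
ft_force: [-0.1, -0.1, -0.6]
grip_width: 0.7
grasp_force: 0.0
```

```bash
python3 -c "
from h import *
plan((455,-200,125,2),(457,-332,100,2.5))
"; python3 mods.py
```

```text
(455, -200, 125, 2) [-0.0087, 0.1749, 0.0103] [0.001, -0.004, 0.036] n= 5.0
(457, -332, 100, 2.5) [-0.0026, 0.132, 0.025] [0.0, 0.0, -0.009] n= 4.0
([279, 177, 6, 12, 54], array([549.8,  41.4,  30.9,  13.2]), 2.3, np.float64(17.6), array([549.3,  41.6]))
([291, 179, 15, 8, 57], array([550.7,  -4.4,  19.9,  38.8]), 1.7, np.float64(14.8), array([548.3,  -6.3]))
([478, 200, 10, 9, 50], array([ 501.5, -516.1,   23.2,   17. ]), 44.6, np.float64(15.0), array([ 501.7, -515.7]))
([412, 212, 10, 14, 131], array([ 457.7, -332.7,   36.3,   26.2]), 2.4, np.float64(18.2), array([ 457.3, -331.9]))
```

Emit:
jog_arm(increments=[[-0.002,0.035,0.002,0,0,0.007,0.4],[-0.004,0.07,0.004,0,0,0.014,0.4],[-0.006,0.105,0.006,0,0,0.021,0.4],[-0.008,0.14,0.008,0,0,0.028,0.4],[-0.009,0.175,0.01,0,0,0.036,0.4]])

```text
clock: 19.83
position: [0.4523, -0.2014, 0.1218]
ee_rot: [1.0, 0.017, -0.001, -0.0]
ft_force: [0.9, -0.0, 0.4]
grip_width: 0.699
grasp_force: 0.0
```

Emit:
jog_arm(increments=[[0,0.033,0.006,0,0,0,0.4],[-0.001,0.066,0.012,0,0,0,0.4],[-0.002,0.1,0.018,0,0,0,0.4],[-0.002,0.132,0.025,0,0,-0.009,0.4],[-0.002,0.132,0.025,0,0,-0.009,0.4]])

```text
clock: 20.25
position: [0.4529, -0.3381, 0.0951]
ee_rot: [1.0, 0.019, -0.002, 0.0]
ft_force: [-0.8, 0.2, -0.3]
grip_width: 0.698
grasp_force: 0.0
```

Emit:
jog_arm(increments=[[0,0,0,0,0,0,0.4],[0,0,0,0,0,0,0.4],[0,0,0,0,0,0,0.4]])

```text
clock: 20.5
position: [0.4563, -0.3304, 0.0978]
ee_rot: [1.0, 0.023, -0.0, -0.001]
ft_force: [1.1, 0.3, 0.2]
grip_width: 0.7
grasp_force: 0.0
```

```bash
python3 -c "
from h import *
plan((457.5,-332,42,3))
a=optics.camera('wrist');save('w7.png',a['color'],1)
"; python3 mods.py
```

```text
(457.5, -332, 42, 3) [0.0012, 0.0017, 0.0558] [-0.001, 0.001, -0.007] n= 2.0
([279, 177, 6, 12, 60], array([549.7,  41.5,  31.1,  13.4]), 2.3, np.float64(17.3), array([549. ,  41.4]))
([291, 183, 15, 4, 36], array([544.2,  -4.6,   8.4,  38.8]), 4.7, np.float64(14.9), array([544.6,  -6.5]))
([300, 212, 10, 15, 133], array([450.1, -24.5,  38.7,  24.9]), 1.9, np.float64(19.7), array([449.3, -23.9]))
([285, 218, 11, 15, 136], array([434. ,  14.1,  38.3,  26.3]), 8.7, np.float64(19.3), array([434.2,  13.8]))
```

View pics/w7.png

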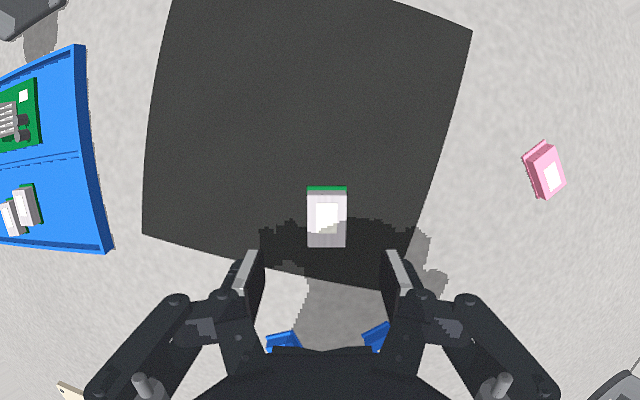

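The third module is at (326,215), on the mat and centred. The first has been knocked within the near bay to (434, 14) mm, still flat, and clear of the second at (450, -25) mm.

Emit:
jog_arm(increments=[[0.001,0.001,0.02,0,0,-0.007,0.4],[0.001,0.001,0.04,0,0,-0.007,0.4],[0.001,0.001,0.055,0,0,-0.007,0.4],[0.001,0.001,0.056,0,0,-0.007,0.4],[0.001,0.001,0.056,0,0,-0.007,0.4]])

```text
clock: 21.02
position: [0.457, -0.3321, 0.0421]
ee_rot: [1.0, 0.026, -0.0, -0.0]
ft_force: [0.2, -0.1, 0.5]
grip_width: 0.7
grasp_force: 0.0
```

Emit:
jog_arm(increments=[[0,0,0,0,0,0,-1],[0,0,0,0,0,0,-1],[0,0,0,0,0,0,-1],[0,0,0,0,0,0,-1],[0,0,0,0,0,0,-1]], grip_force=50)

```text
clock: 21.43
position: [0.4585, -0.3332, 0.0442]
ee_rot: [1.0, 0.026, 0.001, 0.001]
ft_force: [0.0, 0.8, 8.3]
grip_width: 0.005
grasp_force: 4.5
```

Emit:
jog_arm(increments=[[0,0,-0.01,0,0,0,-1],[0,0,-0.03,0,0,0,-1],[0,0,-0.05,0,0,0,-1],[0,0,-0.05,0,0,0,-1],[0,0,-0.05,0,0,0,-1]])

```text
clock: 21.85
position: [0.4579, -0.3337, 0.0943]
ee_rot: [1.0, 0.025, 0.001, 0.001]
ft_force: [-0.1, 0.4, -0.6]
grip_width: -0.003
grasp_force: 0.0
```

```bash
python3 -c "
from h import *
plan((455,-180,90,4),(453,-90,80,4))
"
```

```text
(455, -180, 90, 4) [0.0049, -0.1536, 0.004] [0.002, -0.002, -0.019] n= 4.0
(453, -90, 80, 4) [0.0043, -0.0899, 0.01] [0.0, 0.0, 0.0] n= 3.0
```

The grip missed: it was too high and slid off the top. I'll open, look again and go 5 mm lower.

Emit:
jog_arm(increments=[[0,0,0,0,0,0,0.4],[0,0,0,0,0,0,0.4],[0,0,0,0,0,0,0.4],[0,0,0,0,0,0,0.4]])

```text
clock: 22.18
position: [0.4568, -0.3328, 0.0917]
ee_rot: [1.0, 0.025, -0.0, -0.0]
ft_force: [-0.3, 0.3, 0.4]
grip_width: 0.563
grasp_force: 0.0
```

```bash
python3 -c "
from h import *
plan((457.5,-332,37,3))
a=optics.camera('wrist');save('w8.png',a['color'],1)
"
```

```text
(457.5, -332, 37, 3) [0.0008, -0.0007, 0.0547] [-0.001, 0.001, -0.002] n= 2.0
```

View pics/w8.png

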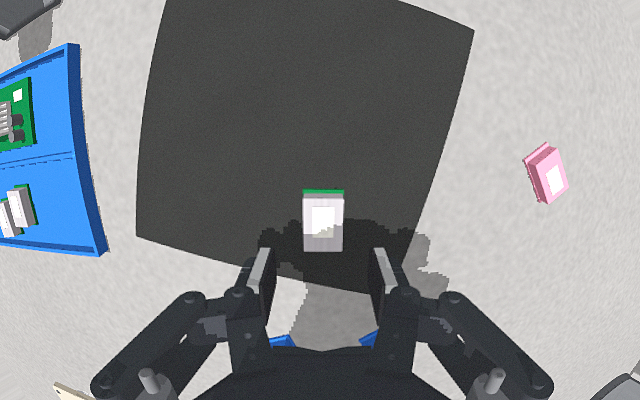

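The module is still on the mat at (322,220), label up and barely shifted. I'll retry lower.

Emit:
jog_arm(increments=[[0,-0.001,0.02,0,0,0,0.4],[0,-0.001,0.04,0,0,0,0.4],[0,-0.001,0.055,0,0,0,0.4],[0,-0.001,0.056,0,0,0,0.4],[0,-0.001,0.056,0,0,0,0.4]])

```text
clock: 22.65
position: [0.4566, -0.3316, 0.0356]
ee_rot: [1.0, 0.025, -0.001, -0.001]
ft_force: [0.3, 0.0, 0.1]
grip_width: 0.699
grasp_force: 0.0
```

Emit:
jog_arm(increments=[[0,0,0,0,0,0,-1],[0,0,0,0,0,0,-1],[0,0,0,0,0,0,-1],[0,0,0,0,0,0,-1],[0,0,0,0,0,0,-1]], grip_force=50)

```text
clock: 23.07
position: [0.4579, -0.3325, 0.0377]
ee_rot: [1.0, 0.025, 0.001, 0.001]
ft_force: [-1.0, 0.5, 6.3]
grip_width: 0.312
grasp_force: 49.6
```

Emit:
jog_arm(increments=[[0,0,-0.01,0,0,0,-1],[0,0,-0.03,0,0,0,-1],[0,0,-0.05,0,0,0,-1],[0,0,-0.05,0,0,0,-1],[0,0,-0.05,0,0,0,-1]])

```text
clock: 23.48
position: [0.4578, -0.3325, 0.0882]
ee_rot: [1.0, 0.025, 0.001, 0.001]
ft_force: [0.5, 0.4, -1.1]
grip_width: 0.31
grasp_force: 49.3
```

```bash
python3 -c "
from h import *
plan((455,-180,90,4),(453,-90,80,4))
"
```

```text
(455, -180, 90, 4) [0.0049, -0.1525, -0.0021] [0.002, -0.002, -0.019] n= 4.0
(453, -90, 80, 4) [0.0043, -0.0899, 0.01] [0.0, 0.0, 0.0] n= 3.0
```

Emit:
jog_arm(increments=[[0.001,-0.035,0,0,0,0,-1],[0.002,-0.07,0,0,0,-0.005,-1],[0.003,-0.105,0,0,0,-0.01,-1],[0.004,-0.14,0,0,0,-0.015,-1],[0.005,-0.153,0,0,0,-0.019,-1]])

```text
clock: 23.9
position: [0.4537, -0.1739, 0.0858]
ee_rot: [0.999, 0.037, -0.001, -0.001]
ft_force: [0.4, 0.1, -0.9]
grip_width: 0.303
grasp_force: 49.4
```

Emit:
jog_arm(increments=[[0.001,-0.03,0.003,0,0,0,-1],[0.003,-0.06,0.006,0,0,0,-1],[0.004,-0.09,0.01,0,0,0,-1],[0.004,-0.09,0.01,0,0,0,-1],[0.004,-0.09,0.01,0,0,0,-1]])

```text
clock: 24.32
position: [0.4516, -0.0875, 0.0759]
ee_rot: [0.999, 0.036, -0.0, -0.0]
ft_force: [-0.5, -1.0, 0.5]
grip_width: 0.306
grasp_force: 49.4
```

Emit:
jog_arm(increments=[[0,0,0,0,0,0,-1],[0,0,0,0,0,0,-1]])

```text
clock: 24.48
position: [0.4519, -0.09, 0.0762]
ee_rot: [0.999, 0.034, -0.0, 0.0]
ft_force: [-0.3, -0.9, -0.5]
grip_width: 0.305
grasp_force: 49.4
```

```bash
python3 -c "
from h import *
plan((453,-88,40,4))
"; python3 mods.py
```

```text
(453, -88, 40, 4) [0.0012, -0.002, 0.0362] [0.0, 0.0, -0.002] n= 1.0
([279, 177, 6, 12, 57], array([550. ,  41.3,  31.7,  13.4]), 4.1, np.float64(17.5), array([549.2,  41.6]))
([291, 179, 15, 8, 57], array([550.8,  -4.4,  20.1,  39. ]), 0.9, np.float64(15.7), array([547.9,  -6.3]))
([291, 188, 16, 5, 36], array([529.9,  -6.2,  11.5,  41.2]), 2.2, np.float64(15.4), array([531.5,  -3.5]))
([478, 200, 10, 9, 51], array([ 501.5, -516.7,   25.1,   17. ]), 44.6, np.float64(15.4), array([ 501.6, -516. ]))
([300, 213, 3, 14, 32], array([448.6, -15.2,  35.8,   5.8]), 1.1, np.float64(20.0), array([450.4, -14.3]))
([285, 218, 11, 15, 136], array([434.1,  14. ,  38.4,  26.2]), 9.4, np.float64(19.5), array([434.1,  13.9]))
```

Emit:
jog_arm(increments=[[0.001,-0.001,0.012,0,0,0,-1],[0.001,-0.001,0.024,0,0,0,-1],[0.001,-0.001,0.035,0,0,0,-1],[0.001,-0.001,0.037,0,0,0,-1],[0.001,-0.001,0.037,0,0,0,-1]])

```text
clock: 24.95
position: [0.4527, -0.0885, 0.0389]
ee_rot: [0.999, 0.034, -0.001, 0.0]
ft_force: [-0.4, 0.0, -1.5]
grip_width: 0.307
grasp_force: 49.4
```

Emit:
jog_arm(increments=[[0,0,0,0,0,0,0.1],[0,0,0,0,0,0,0.1],[0,0,0,0,0,0,0.1],[0,0,-0.02,0,0,0,0.1],[0,0,-0.06,0,0,0,0.1]])

```text
clock: 25.37
position: [0.4502, -0.0874, 0.0966]
ee_rot: [0.999, 0.035, -0.004, -0.001]
ft_force: [0.1, -0.5, 0.6]
grip_width: 0.551
grasp_force: 0.0
```

Emit:
jog_arm(increments=[[0,0,-0.04,0,0,0,1],[0,0,-0.08,0,0,0,1],[0,0,-0.12,0,0,0,1],[0,0,-0.15,0,0,0,1]])

```text
clock: 25.7
position: [0.4533, -0.0877, 0.2529]
ee_rot: [0.999, 0.035, 0.002, 0.001]
ft_force: [2.4, -0.7, 1.1]
grip_width: 1.0
grasp_force: 0.0
```

Emit:
jog_arm(increments=[[-0.02,0.03,0,0,0,0,1],[-0.02,0.07,0,0,0,0,1],[-0.02,0.1,0,0,0,0,1],[-0.02,0.13,0,0,0,0,1],[-0.02,0.13,0,0,0,0,1]])

```text
clock: 26.12
position: [0.4408, -0.225, 0.249]
ee_rot: [1.0, 0.031, -0.0, 0.001]
ft_force: [-1.0, 0.2, -0.3]
grip_width: 0.998
grasp_force: 0.0
```

```bash
python3 mods.py; python3 - <<'E'
from h import *
o=get_obs();print(o["position"],o["joint_pos"].round(2))
a=optics.camera("top");W=cloud(a);z=W[...,2]
m=(np.arange(640)>285)&(np.arange(640)<335)&(np.arange(400)[:,None]<165)
for lo,hi in[(.191,.2),(.186,.191),(.165,.18)]:print("scan",lo,*blobs(W,m&(z>lo)&(z<hi),6),sep="\n")
b=optics.camera("side")
save("t2.png",np.hstack([cv2.resize(a["color"][85:245,245:345],None,fx=3.4,fy=3.4,interpolation=2),cv2.resize(b["color"][155:275,240:360],(450,544),interpolation=2)]))
E
```

```text
([279, 177, 6, 12, 55], array([549.6,  41.5,  30.8,  13.4]), 6.8, np.float64(17.1), array([549.4,  41.5]))
([291, 183, 15, 4, 34], array([544.9,  -4.5,   8.3,  38.8]), 1.1, np.float64(15.0), array([544.3,  -5.7]))
([479, 200, 9, 9, 48], array([ 501.3, -516.2,   23.7,   15.3]), 40.8, np.float64(15.0), array([ 501.2, -516.4]))
([300, 212, 10, 15, 133], array([450.1, -24.5,  38.5,  25.1]), 1.4, np.float64(19.5), array([449.6, -24. ]))
([322, 212, 11, 15, 134], array([451.4, -87. ,  38.5,  25.8]), 5.9, np.float64(19.0), array([451.2, -86.9]))
([285, 217, 11, 16, 136], array([434.6,  14.1,  39.3,  25.5]), 9.7, np.float64(19.4), array([434.2,  14. ]))
[ 0.44131786 -0.22179458  0.24894046] [ 0.73  0.07 -0.37  1.79  0.03  1.29 -1.15]
scan
0.191
([303, 121, 14, 16, 180], array([666. , -39.1,  35.1,  30.3]), 1.9, np.float64(194.5), array([665.6, -39.5]))
scan
0.186
([307, 114, 3, 8, 18], array([692.5, -34.9,  17.1,   4.8]), 1.5, np.float64(188.4), array([693.7, -35. ]))
([308, 134, 5, 3, 7], array([650.6, -40. ,   9.6,   3.8]), 76.9, np.float64(189.4), array([650.6, -40.2]))
scan
0.165
([305, 136, 12, 3, 13], array([650.6, -41.2,   2.9,  26.4]), 6.8, np.float64(170.8), array([650.4, -40.6]))
([308, 143, 8, 4, 27], array([632. , -43.9,   7.5,  16.7]), 0.6, np.float64(171.7), array([632.3, -43.6]))
```

View pics/t2.png

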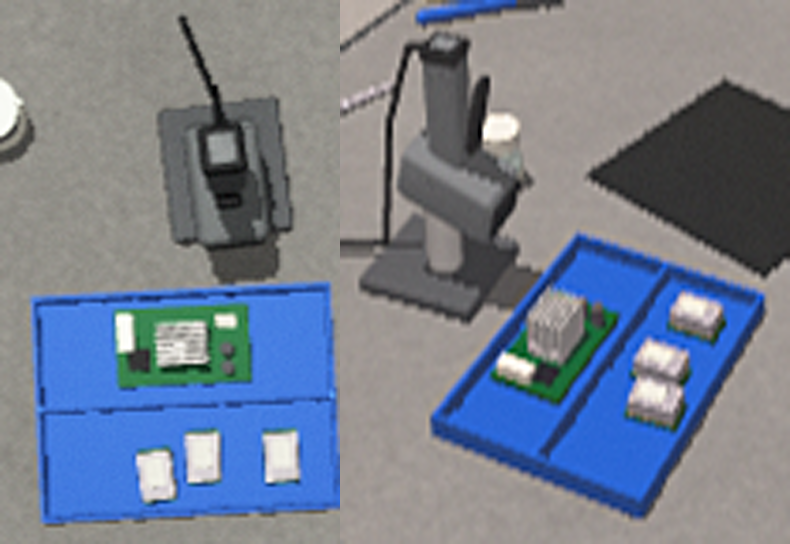

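All three modules lie flat, label up, in the near bay at (157,475), (203,457) and (282,457), and the board lies in the far bay at (183,345). The scanner handle is at (222,150), with a cable leaving its back. Next is the trigger.

```bash
python3 -c "
from h import *
plan((520,-170,258,35),(600,-90,258,66),(661,-40,258,97),(661,-40,168,97))
"
```

```text
(520, -170, 258, 35) [0.0811, -0.0429, -0.0088] [-0.001, -0.0, -0.541] n= 5.0
(600, -90, 258, 66) [0.1114, -0.0196, -0.0] [-0.0, 0.0, -0.541] n= 5.0
(661, -40, 258, 97) [0.0705, 0.0354, 0.0] [0.0, 0.0, -0.541] n= 5.0
(661, -40, 168, 97) [-0.0, -0.0, 0.09] [0.0, 0.0, 0.0] n= 3.0
```

Emit:
jog_arm(increments=[[0.016,-0.008,-0.002,0,0,-0.108,1],[0.032,-0.017,-0.004,0,0,-0.216,1],[0.048,-0.026,-0.006,0,0,-0.324,1],[0.064,-0.034,-0.008,0,0,-0.432,1],[0.081,-0.043,-0.009,0,0,-0.541,1]])

```text
clock: 26.68
position: [0.5207, -0.1683, 0.2588]
ee_rot: [0.953, 0.304, 0.0, 0.0]
ft_force: [-0.0, -0.8, -0.4]
grip_width: 1.0
grasp_force: 0.0
```

Emit:
jog_arm(increments=[[0.022,-0.004,0,0,0,-0.108,1],[0.044,-0.008,0,0,0,-0.216,1],[0.066,-0.012,0,0,0,-0.324,1],[0.088,-0.016,0,0,0,-0.432,1],[0.111,-0.02,0,0,0,-0.541,1]])

```text
clock: 27.1
position: [0.5998, -0.0878, 0.2587]
ee_rot: [0.837, 0.548, 0.0, 0.0]
ft_force: [-0.2, 1.0, -0.2]
grip_width: 0.998
grasp_force: 0.0
```

Emit:
jog_arm(increments=[[0.014,0.007,0,0,0,-0.108,1],[0.028,0.014,0,0,0,-0.216,1],[0.042,0.021,0,0,0,-0.324,1],[0.056,0.028,0,0,0,-0.432,1],[0.07,0.035,0,0,0,-0.541,1]])

```text
clock: 27.52
position: [0.66, -0.0382, 0.2586]
ee_rot: [0.66, 0.751, 0.0, -0.0]
ft_force: [0.3, 0.1, -0.0]
grip_width: 0.997
grasp_force: 0.0
```

Emit:
jog_arm(increments=[[0,0,0,0,0,0,1],[0,0,0,0,0,0,1],[0,0,0,0,0,0,1]])

```text
clock: 27.77
position: [0.6594, -0.04, 0.2584]
ee_rot: [0.663, 0.748, -0.0, 0.0]
ft_force: [0.4, -0.6, -0.3]
grip_width: 1.003
grasp_force: 0.0
```

```bash
python3 -c "
from h import *
plan((661,-40,168,97))
a=optics.camera('wrist');save('w9.png',a['color'],1)
"
```

```text
(661, -40, 168, 97) [-0.0001, 0.0016, 0.0904] [-0.0, 0.0, -0.001] n= 3.0
```

View pics/w9.png

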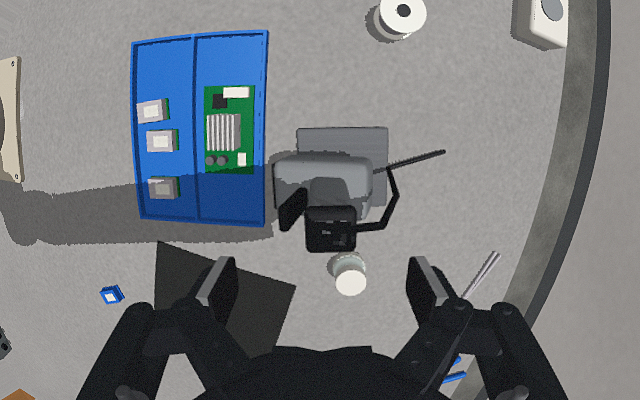

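The fingers straddle the handle (330,230), with the trigger blade at (293,210) on the left and the cable at the rear. I'll descend slowly, watching the force.

Emit:
jog_arm(increments=[[0,0.001,0.015,0,0,0,1],[0,0.001,0.025,0,0,0,1],[0,0.001,0.035,0,0,0,1],[0,0.001,0.042,0,0,0,1],[0,0.001,0.045,0,0,0,1]])

```text
clock: 28.23
position: [0.6601, -0.0408, 0.2118]
ee_rot: [0.663, 0.749, -0.001, -0.001]
ft_force: [-1.0, 0.2, -0.2]
grip_width: 1.0
grasp_force: 0.0
```

Emit:
jog_arm(increments=[[0,0,0.008,0,0,0,1],[0,0,0.016,0,0,0,1],[0,0,0.024,0,0,0,1],[0,0,0.03,0,0,0,1]])

```text
clock: 28.57
position: [0.6606, -0.0405, 0.1822]
ee_rot: [0.663, 0.749, -0.0, -0.0]
ft_force: [0.5, 0.6, -0.1]
grip_width: 0.997
grasp_force: 0.0
```

Emit:
jog_arm(increments=[[0,0,0.006,0,0,0,1],[0,0,0.012,0,0,0,1],[0,0,0.015,0,0,0,1],[0,0,0.015,0,0,0,1]])

```text
clock: 28.9
position: [0.6604, -0.0405, 0.1674]
ee_rot: [0.663, 0.749, -0.0, -0.0]
ft_force: [-0.6, -1.0, -1.0]
grip_width: 1.001
grasp_force: 0.0
```

```bash
python3 -c "
from h import *
plan((661,-40,168,97))"
```

```text
(661, -40, 168, 97) [0.0004, 0.0006, -0.0006] [-0.001, -0.0, -0.0] n= 1.0
```

Emit:
jog_arm(increments=[[0,0,0,0,0,0,-1],[0,0,0,0,0,0,-1],[0,0,0,0,0,0,-1],[0,0,0,0,0,0,-1],[0,0,0,0,0,0,-1]], grip_force=40)

```text
clock: 29.32
position: [0.6606, -0.0405, 0.169]
ee_rot: [0.662, 0.749, -0.0, 0.0]
ft_force: [-2.6, -1.2, 5.1]
grip_width: 0.481
grasp_force: 44.4
```

Emit:
jog_arm(increments=[[0,0,0,0,0,0,-1],[0,0,0,0,0,0,-1],[0,0,0,0,0,0,-1],[0,0,0,0,0,0,-1],[0,0,0,0,0,0,-1]])

```text
clock: 29.73
position: [0.6606, -0.0405, 0.169]
ee_rot: [0.662, 0.749, -0.0, 0.0]
ft_force: [-2.9, -1.2, 5.1]
grip_width: 0.482
grasp_force: 44.4
```

Emit:
jog_arm(increments=[[0,0,0,0,0,0,-1],[0,0,0,0,0,0,-1],[0,0,0,0,0,0,-1],[0,0,0,0,0,0,-1]])

```text
clock: 30.07
position: [0.6606, -0.0405, 0.169]
ee_rot: [0.662, 0.749, -0.0, 0.0]
ft_force: [-2.1, -0.5, 5.4]
grip_width: 0.473
grasp_force: 44.4
```

Emit:
jog_arm(increments=[[0,0,0,0,0,0,1],[0,0,0,0,0,0,1],[0,0,0,0,0,0,1],[0,0,0,0,0,0,1],[0,0,0,0,0,0,1]])

```text
clock: 30.48
position: [0.6613, -0.0403, 0.1687]
ee_rot: [0.663, 0.749, 0.0, 0.0]
ft_force: [0.7, -0.6, -0.6]
grip_width: 1.001
grasp_force: 0.0
```

Emit:
jog_arm(increments=[[0,0,-0.02,0,0,0,1],[0,0,-0.05,0,0,0,1],[0,0,-0.09,0,0,0,1],[0,0,-0.09,0,0,0,1],[0,0,-0.09,0,0,0,1]])

```text
clock: 30.9
position: [0.6621, -0.04, 0.2614]
ee_rot: [0.663, 0.749, 0.002, 0.002]
ft_force: [0.2, 0.3, 0.6]
grip_width: 1.003
grasp_force: 0.0
```

```bash
python3 -c "
from h import *
plan((560,60,250,66),(460,170,220,35),(411,270,160,4.4))
a=optics.camera('top');W=cloud(a);z=W[...,2];m=(np.arange(640)>170)&(np.arange(640)<220)
print(*blobs(W,m&(z>.06)&(z<.08)),sep='\n')
print(*blobs(W,m&(z>.038)&(z<.048),30),sep='\n')"
```

```text
(560, 60, 250, 66) [0.1117, -0.0893, 0.0108] [0.006, -0.001, 0.541] n= 5.0
(460, 170, 220, 35) [0.0598, -0.1361, 0.03] [0.0, -0.0, 0.541] n= 5.0
(411, 270, 160, 4.4) [0.0172, -0.11, 0.06] [0.0, -0.0, 0.534] n= 5.0
([183, 229, 13, 7, 82], array([411.4, 275.4,  15.9,  29.8]), 2.4, np.float64(72.9), array([411.4, 274. ]))
([171, 30, 49, 25, 1000], array([928.5, 284. ,  68. , 134.5]), 0.9, np.float64(40.6), array([929.3, 283.5]))
([176, 162, 27, 8, 176], array([589.3, 290.1,  18.6,  69.6]), 5.0, np.float64(44.3), array([588.8, 288.8]))
([180, 224, 25, 13, 193], array([415.6, 276.7,  32.4,  65.2]), 5.4, np.float64(43.1), array([418.1, 272.7]))
```

Emit:
jog_arm(increments=[[0.022,-0.018,0.002,0,0,0.108,1],[0.044,-0.036,0.004,0,0,0.216,1],[0.066,-0.054,0.006,0,0,0.324,1],[0.088,-0.072,0.008,0,0,0.432,1],[0.112,-0.089,0.011,0,0,0.541,1]])

```text
clock: 31.37
position: [0.5573, 0.0601, 0.2459]
ee_rot: [0.84, 0.542, -0.001, -0.0]
ft_force: [-0.4, 0.9, 0.4]
grip_width: 1.001
grasp_force: 0.0
```

Emit:
jog_arm(increments=[[0.012,-0.027,0.006,0,0,0.108,1],[0.024,-0.054,0.012,0,0,0.216,1],[0.036,-0.081,0.018,0,0,0.324,1],[0.048,-0.108,0.024,0,0,0.432,1],[0.06,-0.136,0.03,0,0,0.541,1]])

```text
clock: 31.78
position: [0.4575, 0.1704, 0.2159]
ee_rot: [0.955, 0.298, -0.001, 0.0]
ft_force: [0.3, 0.1, 0.9]
grip_width: 1.003
grasp_force: 0.0
```

Emit:
jog_arm(increments=[[0.003,-0.022,0.012,0,0,0.107,1],[0.006,-0.044,0.024,0,0,0.214,1],[0.01,-0.066,0.036,0,0,0.321,1],[0.014,-0.088,0.048,0,0,0.428,1],[0.017,-0.11,0.06,0,0,0.534,1]])

```text
clock: 32.2
position: [0.4089, 0.2703, 0.1557]
ee_rot: [0.999, 0.036, -0.0, 0.0]
ft_force: [0.2, 0.1, -0.3]
grip_width: 0.999
grasp_force: 0.0
```

Emit:
jog_arm(increments=[[0,0,0,0,0,0,1],[0,0,0,0,0,0,1],[0,0,0,0,0,0,1]])

```text
clock: 32.45
position: [0.41, 0.2692, 0.1569]
ee_rot: [0.999, 0.039, -0.0, 0.0]
ft_force: [-0.2, -0.3, 0.4]
grip_width: 1.001
grasp_force: 0.0
```

```bash
python3 -c "
from h import *
plan((411,275.3,140,4.4),(411,275.3,78,4.4))
o=get_obs();print(o['position'],o['joint_pos'].round(2))"
```

```text
(411, 275.3, 140, 4.4) [0.0015, -0.0061, 0.0168] [0.001, 0.001, 0.002] n= 1.0
(411, 275.3, 78, 4.4) [0.0, -0.0, 0.062] [0.0, 0.0, 0.0] n= 2.0
[0.40996063 0.26915841 0.15685295] [ 0.01  0.19 -0.74  1.9   0.14  1.1  -2.28]
```

Emit:
jog_arm(increments=[[0.001,-0.006,0.017,0,0,0,1],[0.001,-0.006,0.04,0,0,0,1],[0.001,-0.006,0.07,0,0,0,1],[0.001,-0.006,0.079,0,0,0,1],[0.001,-0.006,0.079,0,0,0,1]])

```text
clock: 32.87
position: [0.4097, 0.2742, 0.0765]
ee_rot: [0.999, 0.038, -0.002, 0.001]
ft_force: [0.1, 0.4, 0.2]
grip_width: 0.999
grasp_force: 0.0
```

Emit:
jog_arm(increments=[[0,0,0,0,0,0,-1],[0,0,0,0,0,0,-1],[0,0,0,0,0,0,-1],[0,0,0,0,0,0,-1],[0,0,0,0,0,0,-1]], grip_force=60)

```text
clock: 33.28
position: [0.4114, 0.2749, 0.0795]
ee_rot: [0.999, 0.038, 0.001, 0.001]
ft_force: [-1.6, 1.0, 9.0]
grip_width: 0.334
grasp_force: 58.6
```

Emit:
jog_arm(increments=[[0.012,0,0,0,0,0,-1],[0.024,0,0,0,0,0,-1],[0.036,0,0,0,0,0,-1],[0.045,0,0,0,0,0,-1],[0.047,0,0,0,0,0,-1]])

```text
clock: 33.7
position: [0.4563, 0.2788, 0.0795]
ee_rot: [0.999, 0.038, -0.002, 0.002]
ft_force: [-21.9, -11.6, 29.9]
grip_width: 0.334
grasp_force: 61.9
```

Emit:
jog_arm(increments=[[0,0,0,0,0,0,-1],[0,0,0,0,0,0,-1],[0,0,0,0,0,0,-1]])

```text
clock: 33.95
position: [0.4561, 0.2788, 0.0795]
ee_rot: [0.999, 0.038, -0.001, 0.001]
ft_force: [-11.8, -8.9, 20.0]
grip_width: 0.336
grasp_force: 60.6
```

Home stop reached, with a 12–22 N reaction. I'll release, lift and check everything.

Emit:
jog_arm(increments=[[0,0,0,0,0,0,1],[0,0,0,0,0,0,1],[0,0,0,0,0,0,1],[0,0,0,0,0,0,1],[0,0,-0.02,0,0,0,1]])

```text
clock: 34.37
position: [0.4557, 0.2783, 0.0956]
ee_rot: [0.999, 0.038, -0.002, 0.001]
ft_force: [0.1, -0.9, -0.5]
grip_width: 0.996
grasp_force: 0.0
```

Emit:
jog_arm(increments=[[0,0,-0.03,0,0,0,1],[0,0,-0.07,0,0,0,1],[-0.05,0,-0.1,0,0,0,1],[-0.05,0,-0.14,0,0,0,1],[-0.05,0,-0.14,0,0,0,1]])

```text
clock: 34.78
position: [0.4063, 0.2777, 0.2435]
ee_rot: [0.999, 0.04, 0.003, -0.001]
ft_force: [1.8, 1.0, 0.1]
grip_width: 1.001
grasp_force: 0.0
```

```bash
python3 mods.py; python3 -c "
from h import *
a=optics.camera('top');W=cloud(a);z=W[...,2];m=(np.arange(640)>170)&(np.arange(640)<220)
print('tab',*blobs(W,m&(z>.06)&(z<.08)),sep='\n')
m=(np.arange(640)>225)&(np.arange(640)<380)&(np.arange(400)[:,None]<140)
print('byst',*blobs(W,m&(z>.03)&(z<.06)),sep='\n')
m=(np.arange(640)>285)&(np.arange(640)<335)&(np.arange(400)[:,None]<165)
print('blade',*blobs(W,m&(z>.165)&(z<.18),6),sep='\n')"
```

```text
([279, 177, 6, 12, 62], array([549.9,  41.5,  31.4,  13.8]), 2.7, np.float64(16.2), array([549.7,  41.6]))
([291, 183, 15, 4, 35], array([544.7,  -4.6,   8. ,  39. ]), 1.8, np.float64(14.8), array([544.2,  -6.5]))
([478, 200, 10, 9, 54], array([ 501.6, -515.7,   23.7,   17.7]), 34.6, np.float64(15.4), array([ 501.3, -515.5]))
([299, 212, 11, 15, 136], array([449.9, -23.6,  39.2,  25.5]), 6.3, np.float64(19.4), array([449.5, -23.9]))
([322, 212, 11, 15, 138], array([451.7, -87.2,  39.4,  26.3]), 5.9, np.float64(19.5), array([451.4, -86.9]))
([285, 217, 12, 16, 137], array([434.2,  13.8,  38.6,  25.9]), 9.6, np.float64(19.5), array([434. ,  13.7]))
tab
([182, 212, 13, 7, 79], array([456.1, 279.6,  15.8,  29.6]), 1.4, np.float64(72.2), array([456.2, 278.2]))
byst
([226, 31, 8, 25, 187], array([928.9, 190.6,  66.4,  19. ]), 0.8, np.float64(38.6), array([928.9, 190.7]))
([231, 108, 19, 19, 293], array([723.1, 154.5,  50.3,  49.4]), 0.8, np.float64(45.9), array([723.6, 155. ]))
([353, 116, 15, 16, 182], array([ 712.1, -170.4,   37.6,   38.7]), 89.3, np.float64(49.5), array([ 711.6, -170.7]))
blade
([305, 136, 12, 2, 13], array([650.9, -41.2,   2.1,  26.4]), 6.8, np.float64(171.6), array([650.5, -41.7]))
([308, 143, 8, 4, 27], array([632.1, -43.9,   7.5,  16.8]), 1.3, np.float64(171.8), array([632.3, -43.6]))
```

The checks agree with the start or target positions: tab home, reel and jar unmoved, trigger released, batch in the tray.

```bash
python3 -c "
from h import *
print(workorder.hand_in())"
```

```text
the job is handed in; nothing more can be done
None
```

The job is handed in: the board lies in the far bay and all three modules are label up in the near bay, one of them knocked a few centimetres there but still flat. The trigger was squeezed for about a second and let go, the jaw is fully home, and the reel and jar are unmoved.

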